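Tip an order of peppers into the crate and nest the pans

TASK

Pack this order: gather all the peppers from the three blue pans onto the aluminium tip tray while it lies down, then lift the tray by its red handle until they have all slid into the black crate, and lower it gently, without letting it drop, until it is fully down again. Nest the three emptied pans into one stack standing on the table, their handles fanned well apart so that every pan sits all the way down. Leave the two jars and the ball of twine where they are.

Things in the scene. Friction and masses are not known exactly. Their poses are not given: they have to be found in the camera images.
- tray (a joint): angle of the tip tray (rad): 0 is lying flat on its stand, it grows as the free edge with the red handle is lifted, stop at 1.05. An aluminium tray, 0.7 kg, hinged at its far, open edge; it falls back if let go (light damping only). The peppers begin to slide or tumble somewhere between 0.35 and 0.75 rad
- tray_handle (a point): middle of the red round handle bar on the tray's free edge: 13 mm thick, 128 mm of it free between its end brackets, lying along the point's y axis (parallel to the hinge), 272 mm from the hinge line and 18 mm above the level of the tray's floor; 41 mm of free space between the bar and the tray's rear wall, nothing under the bar
- tray_hinge (a point): middle of the tray's hinge line, 105 mm above the table, at the level of the tray's floor. The hinge axis is the point's y axis; x points from the handle to the crate, in the tray's plane
- tray_floor (a point): middle of the tray's floor (top face), 110 mm from the hinge. Axes turn with the tray: x towards the open edge over the crate, z out of the floor. The inside runs from x = -110 to +130 mm and y = -100 to +100 mm; walls 35 mm high and 4 mm thick on the rear and both sides, none at the open edge (x = +130, a lip 20 mm past the hinge)
- stand: green steel stand of the tray, fixed to the table. Origin: on the table straight below the middle of the hinge line; x towards the crate. It reaches 213 mm back from there and 124 mm to each side
- crate: black vented plastic crate, fixed, just past and below the tray's lip: outside 240 (x) by 300 (y) by 90 mm high, wall and floor 6 mm. Origin: on the table, at the middle of the foot of its near wall; x the same way as the stand's, so the inside runs from x = 6 to 234 mm and y = -144 to 144 mm
- jar_jam: bystander: jam jar with a white cap, 66 mm across, 105 mm high. Origin: centre of the underside
- jar_honey: bystander: honey jar with a brass cap, 66 mm across, 105 mm high. Origin: centre of the underside
- twine: bystander: ball of brown twine, 72 mm across, 70 mm high. Origin: centre of the underside
- pepper1: red bell pepper: blocky, four-lobed, 49 mm across its flats, 58 mm over the diagonal, 56 mm tall plus a 14 mm stem (grip the lobes, not the stem), about 90 g. Origin: middle of the fruit, 28 mm above what it stands on when upright; z along the stem. May be absent (order of 3 to 5)
- pepper2: orange-yellow bell pepper: blocky, four-lobed, 49 mm across its flats, 58 mm over the diagonal, 56 mm tall plus a 14 mm stem (grip the lobes, not the stem), about 90 g. Origin: middle of the fruit, 28 mm above what it stands on when upright; z along the stem. May be absent (order of 3 to 5)
- pepper3: green bell pepper: blocky, four-lobed, 49 mm across its flats, 58 mm over the diagonal, 56 mm tall plus a 14 mm stem (grip the lobes, not the stem), about 90 g. Origin: middle of the fruit, 28 mm above what it stands on when upright; z along the stem. May be absent (order of 3 to 5)
- pepper4: red bell pepper: blocky, four-lobed, 49 mm across its flats, 58 mm over the diagonal, 56 mm tall plus a 14 mm stem (grip the lobes, not the stem), about 90 g. Origin: middle of the fruit, 28 mm above what it stands on when upright; z along the stem. May be absent (order of 3 to 5)
- pepper5: orange-yellow bell pepper: blocky, four-lobed, 49 mm across its flats, 58 mm over the diagonal, 56 mm tall plus a 14 mm stem (grip the lobes, not the stem), about 90 g. Origin: middle of the fruit, 28 mm above what it stands on when upright; z along the stem. May be absent (order of 3 to 5)
- pepper6: green bell pepper: blocky, four-lobed, 49 mm across its flats, 58 mm over the diagonal, 56 mm tall plus a 14 mm stem (grip the lobes, not the stem), about 90 g. Origin: middle of the fruit, 28 mm above what it stands on when upright; z along the stem. May be absent (order of 3 to 5)
- pan1: one of three identical conical blue enamel pans: rim 164 mm across, foot 96, 36 high, wall 2, thick base 8 mm, 250 g. Origin: centre of the underside; x along its black stick handle, 20 mm wide, level from 90 to 174 mm from the pan's axis, underside 34 and top 47 mm above the foot. Fully nested, a pan sits 8 mm above the one below; a handle lying on another handle holds it up
- pan1_tip (a point): point in that handle of pan1, 165 mm from the pan's axis, near the handle's end
- pan2: one of three identical conical blue enamel pans: rim 164 mm across, foot 96, 36 high, wall 2, thick base 8 mm, 250 g. Origin: centre of the underside; x along its black stick handle, 20 mm wide, level from 90 to 174 mm from the pan's axis, underside 34 and top 47 mm above the foot. Fully nested, a pan sits 8 mm above the one below; a handle lying on another handle holds it up
- pan2_tip (a point): point in that handle of pan2, 165 mm from the pan's axis, near the handle's end
- pan3: one of three identical conical blue enamel pans: rim 164 mm across, foot 96, 36 high, wall 2, thick base 8 mm, 250 g. Origin: centre of the underside; x along its black stick handle, 20 mm wide, level from 90 to 174 mm from the pan's axis, underside 34 and top 47 mm above the foot. Fully nested, a pan sits 8 mm above the one below; a handle lying on another handle holds it up
- pan3_tip (a point): point in that handle of pan3, 165 mm from the pan's axis, near the handle's end
Mind the look-alikes: they are no part of the job. What is shaped like the pepper3 but purple is not meant.

How it is judged:
On the way, in this order (a step that is already met when the one before it is completed fails the run):
1. all the peppers of this order lie together in the tray while it is down (value of joint tray below 0.06 rad and x of pepper1 in the frame of tray_floor between -0.112 and 0.12 m and y of pepper1 in the frame of tray_floor between -0.102 and 0.102 m and z of pepper1 in the frame of tray_floor between 0 and 0.085 m and x of pepper2 in the frame of tray_floor between -0.112 and 0.12 m and y of pepper2 in the frame of tray_floor between -0.102 and 0.102 m and z of pepper2 in the frame of tray_floor between 0 and 0.085 m and x of pepper3 in the frame of tray_floor between -0.112 and 0.12 m and y of pepper3 in the frame of tray_floor between -0.102 and 0.102 m and z of pepper3 in the frame of tray_floor between 0 and 0.085 m and x of pepper4 in the frame of tray_floor between -0.112 and 0.12 m and y of pepper4 in the frame of tray_floor between -0.102 and 0.102 m and z of pepper4 in the frame of tray_floor between 0 and 0.085 m and x of pepper5 in the frame of tray_floor between -0.112 and 0.12 m and y of pepper5 in the frame of tray_floor between -0.102 and 0.102 m and z of pepper5 in the frame of tray_floor between 0 and 0.085 m and x of pepper6 in the frame of tray_floor between -0.112 and 0.12 m and y of pepper6 in the frame of tray_floor between -0.102 and 0.102 m and z of pepper6 in the frame of tray_floor between 0 and 0.085 m), for 0.3 s.
2. with the tray lifted, all the peppers have gone into the crate (value of joint tray above 0.35 rad and x of pepper1 in the frame of crate between 0.006 and 0.234 m and y of pepper1 in the frame of crate between -0.144 and 0.144 m and z of pepper1 in the frame of crate between 0 and 0.115 m and x of pepper2 in the frame of crate between 0.006 and 0.234 m and y of pepper2 in the frame of crate between -0.144 and 0.144 m and z of pepper2 in the frame of crate between 0 and 0.115 m and x of pepper3 in the frame of crate between 0.006 and 0.234 m and y of pepper3 in the frame of crate between -0.144 and 0.144 m and z of pepper3 in the frame of crate between 0 and 0.115 m and x of pepper4 in the frame of crate between 0.006 and 0.234 m and y of pepper4 in the frame of crate between -0.144 and 0.144 m and z of pepper4 in the frame of crate between 0 and 0.115 m and x of pepper5 in the frame of crate between 0.006 and 0.234 m and y of pepper5 in the frame of crate between -0.144 and 0.144 m and z of pepper5 in the frame of crate between 0 and 0.115 m and x of pepper6 in the frame of crate between 0.006 and 0.234 m and y of pepper6 in the frame of crate between -0.144 and 0.144 m and z of pepper6 in the frame of crate between 0 and 0.115 m), for 0.1 s.
3. the tray is fully down again (value of joint tray below 0.03 rad), for 0.3 s.
At the end, for the whole second after the job is handed in: Tray down (within 0.03 rad); every pepper in the crate; the pans nested in one stack on the table: upright within 0.08 rad, centred within 10 mm, the topmost foot under 22 mm above the table, every two handle ends over 60 mm apart, at rest (value of joint tray below 0.03 rad and x of pepper1 in the frame of crate between 0.006 and 0.234 m and y of pepper1 in the frame of crate between -0.144 and 0.144 m and z of pepper1 in the frame of crate between 0 and 0.115 m and x of pepper2 in the frame of crate between 0.006 and 0.234 m and y of pepper2 in the frame of crate between -0.144 and 0.144 m and z of pepper2 in the frame of crate between 0 and 0.115 m and x of pepper3 in the frame of crate between 0.006 and 0.234 m and y of pepper3 in the frame of crate between -0.144 and 0.144 m and z of pepper3 in the frame of crate between 0 and 0.115 m and x of pepper4 in the frame of crate between 0.006 and 0.234 m and y of pepper4 in the frame of crate between -0.144 and 0.144 m and z of pepper4 in the frame of crate between 0 and 0.115 m and x of pepper5 in the frame of crate between 0.006 and 0.234 m and y of pepper5 in the frame of crate between -0.144 and 0.144 m and z of pepper5 in the frame of crate between 0 and 0.115 m and x of pepper6 in the frame of crate between 0.006 and 0.234 m and y of pepper6 in the frame of crate between -0.144 and 0.144 m and z of pepper6 in the frame of crate between 0 and 0.115 m and horizontal distance between pan1 and pan2 below 0.01 m and distance between pan1_tip and pan2_tip above 0.06 m and horizontal distance between each of pan1, pan2 and pan3 below 0.01 m and distance between each of pan1_tip, pan2_tip and pan3_tip above 0.06 m and height (world z) of each of pan1, pan2, pan3 below 0.022 m and angle between each of pan1, pan2, pan3's own z axis and vertical below 0.08 rad and linear speed of each of pan1, pan2, pan3 below 0.03 m/s); the robot touches nothing.
It fails at once if the tray is let fall: it comes down faster than 2 rad/s (velocity of joint tray below -2 rad/s).
It fails at once if a jar or the twine is moved by more than 40 mm or knocked over (distance of any of jar_jam, jar_honey, twine from where it was at the start of the episode above 0.04 m or angle between any of jar_jam, jar_honey, twine's own z axis and vertical above 0.5 rad).
Of pepper1, pepper2, pepper3, pepper4, pepper5, pepper6 only 3 to 5 are there at a start; the rules pass over those that are not, and their reading is None.
At some moment in a run one of pan1, pan2, pan3 may be knocked a few centimetres aside while the robot is not near it.
It also fails if it takes over 210 s, if anything falls off the work surface, if the arm or the gripper's body presses on something with over 40 N, if the wrist force passes 120 N, or if a joint passes its speed limit or range.

ROBOT

A 6-joint arm with a two-finger parallel gripper is mounted at the origin on the work surface. World frame = base frame: x ahead of the robot, y to its left, z up, the work surface at z = 0. Lengths are in m, angles in rad, forces in N, time in s.
With the tool pointing down it reaches from about 0.4 to 0.825 m from the base axis. Payload 7 kg.
Tool frame: the origin (TCP) lies midway between the tips of the shut fingers; the grasp point (between the pads) lies 19 mm behind it (bot.grip_depth is the distance from the TCP to the grasp point, in m); z points along the fingers, y is the line along which they close (so a half turn about z gives the same grasp; the last joint's range is limited). The gripper opens to 85 mm and grips with 20 to 120 N. Pads are 22 mm wide; open, the fingers measure 114 mm over their backs; the gripper's body (76 mm by 85 mm) begins 54 mm behind the grasp point. The pads swing forward as they close: fully open they stand 13 mm farther back than shut.
Start: joints at [1.416, 0.359, 0.012, 0, -1.224, -0.288], TCP at [0.289, 0.61, 0.203] pointing down, gripper open.
Joint ranges: [-3.07, 3.07], [-1.43, 2.12], [-1.02, 1.25], [-3.03, 1.67], [-3.05, -0], [-3.03, 3.03]. Speed limits (rad/s): [2.39, 2.39, 3.01, 3.14, 3.14, 3.14].

INTERFACE

Orientations are given as a unit quaternion [x, y, z, w].
In Python, from bench import bot gives the robot as it stands.
- The arm moves only by the tool servo_tool, never from a script. Its argument "increments" is a list of rows, each a list of 6 numbers: the shift along the tool's x, y, z in m, then the turn, a rotation vector about the tool's x, y, z in rad. In form: [[x, y, z, rx, ry, rz], ...]. A call has 1 to 12 rows; each row shifts and turns the commanded pose from where the row before left it, along the tool's axes as they then stand; what a row does not reach is not made up. A row lasts 1/12 s, in which the tool goes at most 41.7 mm and 7.16 degrees, less where a joint would pass 70% of its speed; a pose out of reach is approached as far as the arm can. A call with a gripper value outside its range is refused whole. "claw" is the closure in counts, from 0 (fully open) to 255 (shut), set as the call begins (left out, the last holds). The fingers move at their own pace and stop on an object; the grip force is fixed at half the most. Time passes only in rows, so rows that do not move let the fingers close. It gives the time, the measured TCP pose, the force, the opening and the grip force at its end, in the units of the state.
- bot.get_state(): the state, without advancing time (a new reading comes with each control period).
- bot.camera(name): name is "scene" or "side" or "wrist"; returns a dict with "color" (384x512x3 uint8, red, green, blue), "intrinsics" (3x3 intrinsics, pixels), "k1" (the pictures are not rectified: a ray, as slopes to the right and down, at radius r is drawn at 1 + k1 r^2 times it, then the intrinsics apply), "eye" and "orientation" of the camera in the world. Camera axes: x right, y down, z forward; pixel columns grow to the right and rows downward; lengths in m; the calibration is good to about 2 mm. A picture is of the moment at which its call begins. There is no depth.
- bot.sign_off(): hands the job in; it is judged then, once.
The state is a dict: "clock": time; "joint_positions": joint angles; "qvel": joint speeds; "tau": joint torques, N m; "eef_pos": TCP position; "ee_rot": TCP orientation; "wrist_force": force on the tool from outside, world axes, zero at the start; "torque": the same for the moment, N m; "finger_gap": finger opening in m; "grip_force": force on a finger pad.
Only numpy, scipy, OpenCV 4.12 (cv2) and the standard library are available. Lean on these libraries where they do the work, as an engineer would, in place of code of your own. Each camera call takes 0.05 s, during which the arm holds its last target. There are 200 camera calls.

## Working session

There is one attempt and no reset: what is moved stays moved. The work goes in short steps, Python scripts to look and compute and a tool call to move; the robot and the scene stay as the last step left them, time stands still between calls to the robot, and variables do not carry over. Pictures are saved under pics/ and viewed, at most 14 in all, crops included, and the job is handed in when it is done.

Besides the shell and the picture viewer there is one more tool, called after "Call:" as name(argument=value, ...), one argument or row to a line, values as JSON. servo_tool: Moves the arm, as the interface text tells. Its arguments: {"type":"object","properties":{"increments":{"type":"array","items":{"type":"array","items":{"type":"number"}}},"claw":{"type":"number"}},"required":["increments"]}

```bash
ls; mkdir -p pics; python3 - <<'E'
from bench import bot
import cv2,numpy as np
print(bot.get_state())
for n in ["scene","side"]:
    c=bot.camera(n); print(n,c["intrinsics"],c["k1"],c["eye"],c["orientation"])
    cv2.imwrite(f"pics/{n}0.png",cv2.resize(c["color"][:,:,::-1],(800,600),interpolation=cv2.INTER_CUBIC))
    cv2.imwrite(f"pics/raw_{n}0.png",c["color"][:,:,::-1])
E
```

```text
pics
{'clock': 0.0, 'joint_positions': array([ 1.41605416e+00,  3.59429129e-01,  1.10745660e-02, -3.74046022e-04,
       -1.22407808e+00, -2.88118343e-01]), 'qvel': array([ 0.00023418, -0.001519  , -0.00126926, -0.00134423, -0.00064998,
        0.00036364]), 'tau': array([ 1.43790752e-03, -5.83320987e+01,  2.93412870e+01,  6.93642229e+00,
       -5.93327641e-03,  2.38192808e-05]), 'eef_pos': array([0.28903806, 0.60941221, 0.20163892]), 'ee_rot': array([ 9.75569995e-01, -2.19687243e-01, -1.20930049e-04,  8.28055624e-04]), 'wrist_force': array([ 0.45740062, -0.46776845,  0.06393525]), 'torque': array([0.06072759, 0.02600744, 0.0081147 ]), 'grip_force': 0.0, 'finger_gap': 0.08527244029953754}
scene [[399.19418921   0.         256.66822404]
 [  0.         399.19418921 188.14006061]
 [  0.           0.           1.        ]] 0.019200773015226144 [1.44118545 0.22902753 0.74949717] [ 0.54372046  0.69957509 -0.36678995 -0.28359813]
side [[409.92178981   0.         253.42000563]
 [  0.         409.92178981 188.01132263]
 [  0.           0.           1.        ]] -0.07382399324935969 [ 0.09562977 -1.06193751  0.76554982] [ 0.85053886 -0.17622227  0.0917415  -0.48694235]
```

View pics/scene0.png

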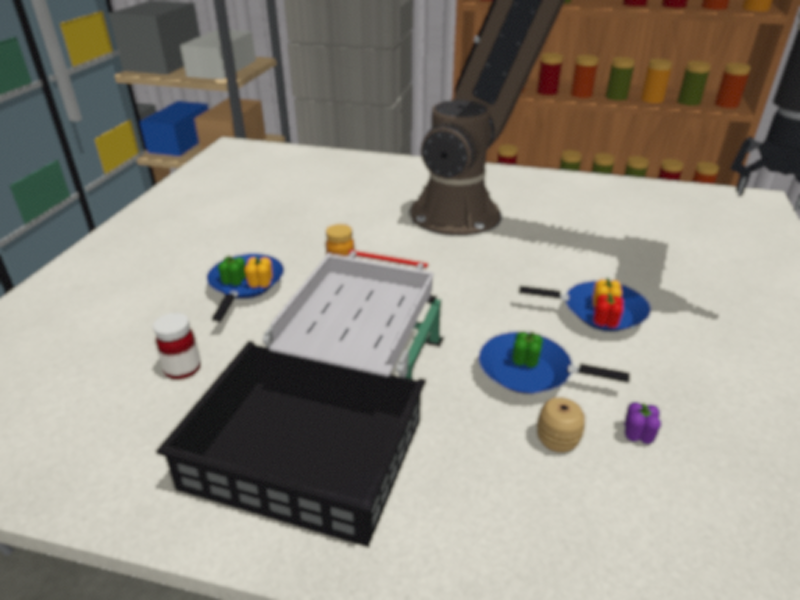

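View pics/side0.png

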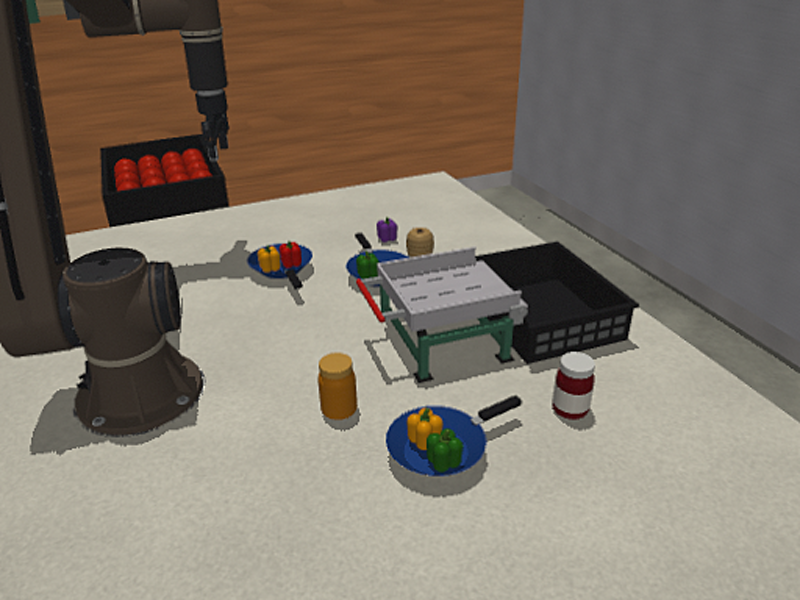

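```bash
cat > h.py <<'E'
import cv2,numpy as np
from scipy.spatial.transform import Rotation as R
from scipy.optimize import least_squares
def K(c): return np.array(c["intrinsics"])
def ray(c,px):
    p=np.atleast_2d(np.array(px,float)); u=(p-K(c)[:2,2])/[K(c)[0,0],K(c)[1,1]]
    v=u.copy()
    for _ in range(20): v=u/(1+c["k1"]*(v**2).sum(1,keepdims=True))
    d=np.c_[v,np.ones(len(v))]
    return R.from_quat(c["orientation"]).apply(d)
def onz(c,px,z):
    d=ray(c,px); e=np.array(c["eye"]); return e+d*((z-e[2])/d[:,2:])
def tri(cs,pxs):
    A=0;b=0
    for c,p in zip(cs,pxs):
        d=ray(c,p)[0]; d/=np.linalg.norm(d); M=np.eye(3)-np.outer(d,d); A=A+M; b=b+M@np.array(c["eye"])
    return np.linalg.solve(A,b)
def proj(c,X):
    q=R.from_quat(c["orientation"]).inv().apply(np.atleast_2d(X)-np.array(c["eye"])); s=q[:,:2]/q[:,2:]
    s=s*(1+c["k1"]*(s**2).sum(1,keepdims=True)); return s*[K(c)[0,0],K(c)[1,1]]+K(c)[:2,2]
def mask(c,name):
    h=cv2.cvtColor(c["color"],cv2.COLOR_RGB2HSV); H,S,V=[h[:,:,i].astype(int) for i in range(3)]
    m={"blue":(H>100)&(H<128)&(S>130)&(V>40),"red":((H<6)|(H>174))&(S>150)&(V>100),"yel":(H>15)&(H<28)&(S>190)&(V>120),
       "green":(H>50)&(H<75)&(S>170)&(V>40),"black":(V<60)}[name]
    return m.astype(np.uint8)
def blobs(m,amin=60):
    n,l,s,ce=cv2.connectedComponentsWithStats(m)
    return [(s[i,4],s[i,:4],ce[i],(l==i).astype(np.uint8)) for i in range(1,n) if s[i,4]>=amin]
def hull(m):
    cs,_=cv2.findContours(m,cv2.RETR_EXTERNAL,cv2.CHAIN_APPROX_NONE); return cv2.convexHull(np.vstack(cs))[:,0,:].astype(float)
def circ(c,h,z=.036,r=.082):
    P=onz(c,h,z)[:,:2]; s=least_squares(lambda q:np.linalg.norm(P-q,axis=1)-r,P.mean(0),loss="soft_l1",f_scale=.003)
    return s.x,np.abs(s.fun).mean()
def inc(st,pos,rot=None,n=1):
    "tool-frame increment rows from state to world target"
    Rt=R.from_quat(st["ee_rot"]); return Rt.inv().apply(np.array(pos)-st["eef_pos"])
E
python3 - <<'E'
from bench import bot
from h import *
np.set_printoptions(precision=3,suppress=True)
cs=[]
for n in ["scene","side"]:
    c=bot.camera(n); cs.append(c); np.save(f"cam_{n}.npy",c,allow_pickle=True); print(n)
    for col in ["blue","red","yel","green"]:
        for a,s,ce,m in blobs(mask(c,col)):
            print(col,a,s,ce, circ(c,hull(m)) if col=="blue" else onz(c,ce,{"red":.123}.get(col,.036))[0])
S,D=cs
s=1.5625
f=lambda *p:[(x/s,y/s) for x,y in p]
print("scene bar ends",onz(S,f((357,253),(427,265)),.123))
print("side bar ends",onz(D,f((359,282),(381,318)),.123))
print("crate corners scene",onz(S,f((252,348),(422,382),(168,452),(367,538)),.09))
print("pan handles scene",onz(S,f((217,319),(234,296),(520,290),(559,294),(580,369),(628,377)),.047))
print("side",onz(D,f((520,402),(482,415),(298,285),(358,236)),.047))
print("jam",onz(S,f((173,322)),.105),onz(D,f((576,361)),.105),"honey",onz(S,f((340,232)),.105),onz(D,f((336,363)),.105),"twine",onz(S,f((561,426)),.035),onz(D,f((420,242)),.035))
E
```

```text
scene
blue 981 [89 65 43 34] [109.076  82.017] (array([-0.237, -0.967]), np.float64(0.1134197549690901))
blue 224 [134 170  35  20] [147.897 182.446] (array([ 0.448, -0.358]), np.float64(0.002087338680790201))
blue 287 [364 181  16  27] [372.254 192.627] (array([0.38 , 0.379]), np.float64(0.0020600705951968777))
blue 289 [396 184  19  27] [405.059 197.37 ] (array([0.376, 0.362]), np.float64(0.002333566848058169))
blue 1275 [307 214  57  37] [335.079 233.74 ] (array([0.585, 0.233]), np.float64(0.005510605321775796))
red 242 [381 190  17  19] [388.785 199.066] [0.53  0.355 0.123]
red 97 [102 213  21  11] [112.68  219.433] [ 0.785 -0.307  0.123]
yel 75 [481   0  12   7] [486.44   2.92] [-2.94   1.27   0.036]
yel 597 [40  9 30 31] [55.054 23.97 ] [-1.296 -2.051  0.036]
yel 230 [414  45  15  21] [420.591  54.761] [-1.147  0.575  0.036]
yel 432 [63 79 24 30] [74.461 93.303] [-0.107 -1.061  0.036]
yel 86 [210 154  15   8] [217.174 157.616] [ 0.297 -0.209  0.036]
yel 208 [157 166  16  17] [164.962 174.168] [ 0.441 -0.341  0.036]
yel 109 [381 180  16  10] [388.651 184.706] [0.325 0.373 0.036]
[... 1211 characters left out ...]
288.573] [ 0.443 -0.403  0.036]
scene bar ends [[ 0.452 -0.114  0.123]
 [ 0.462  0.028  0.123]]
side bar ends [[ 0.459  0.018  0.123]
 [ 0.45  -0.127  0.123]]
crate corners scene [[ 0.732 -0.207  0.09 ]
 [ 0.743  0.082  0.09 ]
 [ 0.962 -0.221  0.09 ]
 [ 1.022  0.079  0.09 ]]
pan handles scene [[ 0.624 -0.336  0.047]
 [ 0.548 -0.34   0.047]
 [ 0.389  0.203  0.047]
 [ 0.385  0.279  0.047]
 [ 0.601  0.323  0.047]
 [ 0.602  0.4    0.047]]
side [[ 0.61  -0.362  0.047]
 [ 0.534 -0.364  0.047]
 [ 0.371  0.19   0.047]
 [ 0.583  0.376  0.047]]
jam [[ 0.718 -0.358  0.105]] [[ 0.714 -0.366  0.105]] honey [[ 0.351 -0.185  0.105]] [[ 0.336 -0.202  0.105]] twine [[0.728 0.299 0.035]] [[0.725 0.298 0.035]]
```

Call:
servo_tool(
  increments=[
    [0,0,-0.01,0,0,0.1128],
    [0,0,-0.01,0,0,0.1128],
    [0,0,-0.01,0,0,0.1128],
    [0,0,-0.01,0,0,0.1128],
    [0,0,-0.01,0,0,0.1128],
    [0,0,-0.01,0,0,0.1128],
    [0,0,-0.01,0,0,0.1128],
    [0,0,-0.01,0,0,0.1128],
    [0,0,-0.01,0,0,0.1128],
    [0,0,-0.01,0,0,0.1128],
  ],
)

```text
clock: 1.03
eef_pos: [0.2892, 0.6097, 0.3028]
ee_rot: [-0.705, 0.709, -0.0, -0.0]
wrist_force: [-0.2, 0.1, -0.4]
finger_gap: 0.0855
grip_force: 0.0
```

Call:
servo_tool(
  increments=[
    [0.03,-0.01,0,0,0,0],
    [0.03,-0.01,0,0,0,0],
    [0.03,-0.01,0,0,0,0],
    [0.03,-0.01,0,0,0,0],
    [0.03,-0.01,0,0,0,0],
    [0.03,-0.01,0,0,0,0],
    [0.03,-0.01,0,0,0,0],
    [0.03,-0.01,0,0,0,0],
    [0,0,0,0,0,0],
    [0,0,0,0,0,0],
  ],
)

```text
clock: 1.87
eef_pos: [0.3696, 0.3686, 0.3032]
ee_rot: [-0.706, 0.708, 0.0, 0.001]
wrist_force: [-0.1, 0.2, 0.8]
finger_gap: 0.0855
grip_force: 0.0
```

```bash
python3 - <<'E'
from bench import bot
from h import *
np.set_printoptions(precision=3,suppress=True)
s=bot.get_state(); print(s["eef_pos"],s["ee_rot"],s["clock"],R.from_quat(s["ee_rot"]).as_matrix())
c=bot.camera("wrist"); np.save("cam_w1.npy",c,allow_pickle=True); print({k:v for k,v in c.items() if k!="color"})
for col in ["blue","red","yel","green"]:
    for a,b,ce,m in blobs(mask(c,col)): print(col,a,b,ce,circ(c,hull(m)) if col=="blue" else onz(c,ce,.05)[0])
cv2.imwrite("pics/w1.png",cv2.resize(c["color"][:,:,::-1],(800,600)))
E
```

```text
[0.37  0.369 0.303] [-0.706  0.708  0.     0.001] 1.8667 [[-0.002 -1.     0.   ]
 [-1.     0.002  0.001]
 [-0.001 -0.    -1.   ]]
{'intrinsics': array([[334.68 ,   0.   , 264.874],
       [  0.   , 334.68 , 191.45 ],
       [  0.   ,   0.   ,   1.   ]]), 'k1': 0.020294887088646928, 'eye': array([0.37 , 0.3  , 0.475]), 'orientation': array([0.001, 0.991, 0.136, 0.001])}
blue 9047 [ 17   0 138 105] [79.059 46.597] (array([0.584, 0.227]), np.float64(0.0015377823309302558))
blue 2335 [235  90  69  97] [267.618 126.268] (array([0.4  , 0.348]), np.float64(0.01601540759871604))
red 1013 [225 137  38  38] [243.031 155.413] [0.398 0.371 0.05 ]
yel 977 [268 135  38  38] [286.218 153.702] [0.343 0.369 0.05 ]
green 596 [82 10 38 46] [96.539 27.916] [0.563 0.223 0.05 ]
green 92 [103  35  17  17] [111.315  43.446] [0.549 0.239 0.05 ]
```

View pics/w1.png

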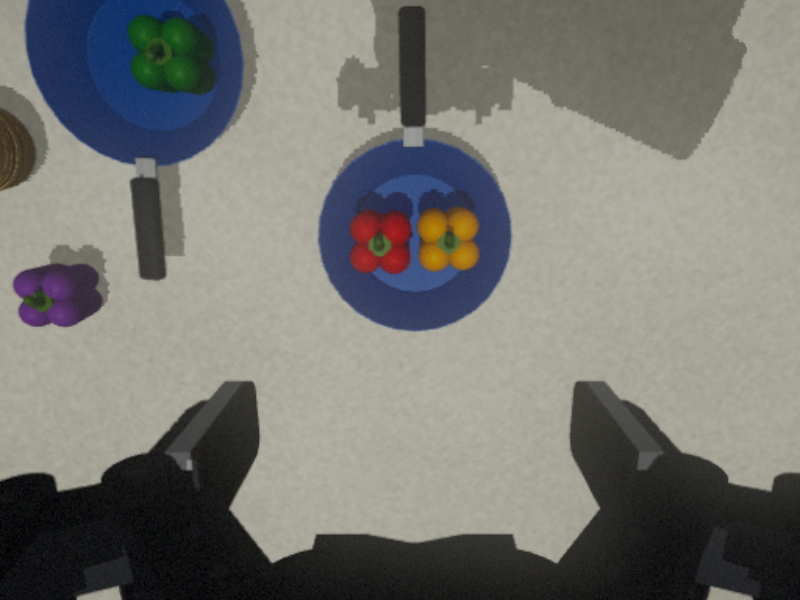

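Call:
servo_tool(
  increments=[
    [0,0,0,0,0,-0.12],
    [0,0,0,0,0,-0.12],
    [0,0,0,0,0,-0.12],
    [0,0,0,0,0,-0.12],
    [0,0,0,0,0,-0.12],
    [0,0,0,0,0,-0.12],
    [0,0,0,0,0,-0.12],
    [0,0,0,0,0,-0.12],
    [0,0,0,0,0,-0.12],
    [0,0,0,0,0,-0.12],
    [0,0,0,0,0,-0.12],
    [0,0,0,0,0,-0.12],
  ],
)

```text
clock: 2.92
eef_pos: [0.3688, 0.371, 0.3021]
ee_rot: [0.998, -0.062, -0.0, 0.0]
wrist_force: [1.3, -0.7, -0.4]
finger_gap: 0.0855
grip_force: 0.0
```

Call:
servo_tool(
  increments=[
    [0,0,0,0,0,-0.067],
    [0,0,0,0,0,-0.067],
    [0.014,-0.001,0.035,0,0,0],
    [0.014,-0.001,0.035,0,0,0],
    [0,0,0.035,0,0,0],
    [0,0,0.035,0,0,0],
    [0,0,0.035,0,0,0],
    [0,0,0.035,0,0,0],
    [0,0,0,0,0,0],
    [0,0,0,0,0,0],
  ],
)

```text
clock: 3.75
eef_pos: [0.3965, 0.3717, 0.0913]
ee_rot: [1.0, 0.002, -0.001, 0.002]
wrist_force: [0.2, -0.2, 1.2]
finger_gap: 0.0856
grip_force: 0.0
```

Call:
servo_tool(
  increments=[
    [0.001,0,0.033,0,0,0],
    [0,0,0.033,0,0,0],
    [0,0,0,0,0,0],
  ],
)

```text
clock: 4.0
eef_pos: [0.397, 0.371, 0.0241]
ee_rot: [1.0, 0.001, -0.001, 0.002]
wrist_force: [0.1, -1.4, -0.2]
finger_gap: 0.0857
grip_force: 0.0
```

Call:
servo_tool(
  increments=[
    [0,0,0,0,0,0],
    [0,0,0,0,0,0],
    [0,0,0,0,0,0],
    [0,0,0,0,0,0],
    [0,0,0,0,0,0],
    [0,0,0,0,0,0],
    [0,0,0,0,0,0],
    [0,0,0,0,0,0],
  ],
  claw=255,
)

```text
clock: 4.67
eef_pos: [0.4014, 0.375, 0.0328]
ee_rot: [1.0, 0.003, 0.003, -0.003]
wrist_force: [-3.8, -3.7, 32.5]
finger_gap: 0.0
grip_force: 17.1
```

Call:
servo_tool(
  increments=[
    [0,0,-0.03,0,0,0],
    [0,0,-0.04,0,0,0],
    [0,0,-0.04,0,0,0],
    [0,0,-0.04,0,0,0],
    [0,0,-0.04,0,0,0],
    [0,0,-0.025,0,0,0],
    [0,0,0,0,0,0],
  ],
)

```text
clock: 5.25
eef_pos: [0.4004, 0.3742, 0.2502]
ee_rot: [1.0, 0.002, 0.004, -0.005]
wrist_force: [0.4, 0.3, 0.1]
finger_gap: -0.0
grip_force: 0.0
```

```bash
python3 - <<'E'
from bench import bot
from h import *
np.set_printoptions(precision=3,suppress=True)
c=bot.camera("wrist"); np.save("cam_w2.npy",c,allow_pickle=True); print(c["eye"])
for col in ["blue","red","yel","green"]:
    for a,b,ce,m in blobs(mask(c,col)): print(col,a,b,ce,circ(c,hull(m)) if col=="blue" else onz(c,ce,.05)[0])
d=bot.camera("side")
o=np.vstack([cv2.resize(c["color"],(400,300)),cv2.resize(d["color"][120:220,120:300],(540,300))[:,:400]])
cv2.imwrite("pics/w2.png",o[:,:,::-1])
E
```

```text
[0.467 0.373 0.422]
blue 3995 [349   0 139  67] [422.519  28.846] (array([0.59 , 0.221]), np.float64(0.0040174661751931975))
blue 2971 [276 142  62 102] [308.265 194.398] (array([0.369, 0.373]), np.float64(0.007721190297920695))
blue 661 [229 158  33  60] [240.658 190.343] (array([0.379, 0.333]), np.float64(0.005177747834043701))
blue 120 [239 222  15  20] [245.442 232.3  ] (array([0.333, 0.48 ]), np.float64(0.004936714758136965))
red 1387 [237 142  45  45] [258.926 163.691] [0.399 0.383 0.05 ]
yel 1238 [251 192  41  40] [271.151 210.841] [0.343 0.369 0.05 ]
green 319 [390   0  24  29] [402.618  11.991] [0.553 0.239 0.05 ]
green 308 [415   0  26  31] [428.094  13.844] [0.551 0.214 0.05 ]
```

View pics/w2.png

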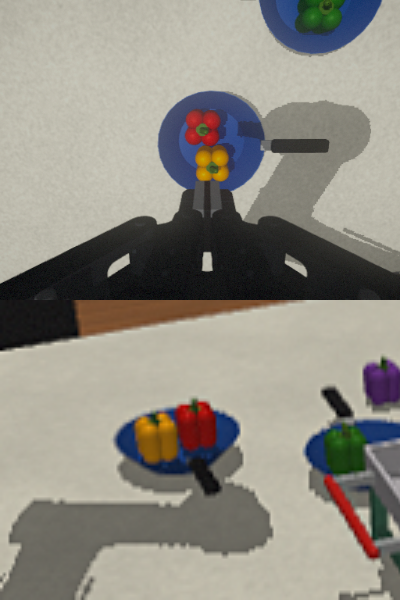

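```bash
cat > go.py <<'E'
import sys
from bench import bot
from h import *
np.set_printoptions(precision=4,suppress=True)
# usage: go.py x y z yaw(of tool x axis, deg)  -> rotvec first, then tool-frame shift after that turn
x,y,z,yaw=map(float,sys.argv[1:5])
s=bot.get_state(); Rc=R.from_quat(s["ee_rot"]); Rd=R.from_euler("z",yaw,degrees=True)*R.from_quat([1,0,0,0])
print("t",s["clock"],"pos",s["eef_pos"],"turn",(Rc.inv()*Rd).as_rotvec(),"then shift",Rd.inv().apply([x,y,z]-s["eef_pos"]),"q",s["joint_positions"])
E
python3 go.py .343 .369 .10 0
```

```text
t 5.35 pos [0.3985 0.3725 0.2443] turn [-0.0044 -0.0021  0.0031] then shift [-0.0555  0.0035  0.1443] q [ 1.111   0.1167 -0.2129 -0.0001 -1.2364  0.463 ]
```

Call:
servo_tool(
  increments=[
    [-0.0275,0.0015,0.02,-0.0044,-0.002,0.003],
    [-0.0275,0.0015,0.02,0,0,0],
    [0,0,0.035,0,0,0],
    [0,0,0.035,0,0,0],
    [0,0,0.034,0,0,0],
    [0,0,0.03,0,0,0],
    [0,0,0.03,0,0,0],
    [0,0,0.03,0,0,0],
    [0,0,0,0,0,0],
    [0,0,0,0,0,0],
  ],
  claw=50,
)

```text
clock: 6.18
eef_pos: [0.3422, 0.3662, 0.0065]
ee_rot: [1.0, 0.0, -0.002, 0.005]
wrist_force: [0.3, 0.6, 1.3]
finger_gap: 0.0686
grip_force: 0.0
```

Call:
servo_tool(
  increments=[
    [0,0,0,0,0,0],
    [0,0,0,0,0,0],
    [0,0,0,0,0,0],
    [0,0,0,0,0,0],
    [0,0,0,0,0,0],
  ],
  claw=255,
)

```text
clock: 6.6
eef_pos: [0.3437, 0.3696, 0.0098]
ee_rot: [1.0, 0.0, -0.0, 0.0]
wrist_force: [-0.1, 0.5, 8.1]
finger_gap: 0.0473
grip_force: 60.9
```

Call:
servo_tool(
  increments=[
    [0,0,-0.03,0,0,0],
    [0,0,-0.04,0,0,0],
    [0,0,-0.04,0,0,0],
    [0,0,-0.04,0,0,0],
    [0,0,-0.04,0,0,0],
    [0,0,-0.03,0,0,0],
    [0,0,0,0,0,0],
  ],
)

```text
clock: 7.18
eef_pos: [0.3452, 0.3716, 0.2359]
ee_rot: [1.0, 0.0, 0.002, -0.003]
wrist_force: [1.1, 0.8, -0.0]
finger_gap: 0.047
grip_force: 61.4
```

Call:
servo_tool(
  increments=[
    [0.0183,0.0344,0,0,0,0],
    [0.0183,0.0344,0,0,0,0],
    [0.0183,0.0344,0,0,0,0],
    [0.0183,0.0344,0,0,0,0],
    [0.0183,0.0344,0,0,0,0],
    [0.0183,0.0344,0,0,0,0],
    [0.0183,0.0344,0,0,0,0],
    [0.0183,0.0344,0,0,0,0],
    [0.0183,0.0344,0,0,0,0],
    [0.0183,0.0344,0,0,0,0],
    [0.0183,0.0344,0,0,0,0],
    [0,0,0,0,0,0],
  ],
)

```text
clock: 8.18
eef_pos: [0.5462, -0.0145, 0.2292]
ee_rot: [1.0, -0.002, -0.001, 0.003]
wrist_force: [-0.2, 0.1, -0.2]
finger_gap: 0.0473
grip_force: 61.5
```

Call:
servo_tool(
  increments=[
    [0,0,0,0,0,0],
    [0,0,0,0,0,0],
  ],
)

```text
clock: 8.35
eef_pos: [0.5442, -0.0098, 0.2292]
ee_rot: [1.0, -0.001, -0.001, 0.002]
wrist_force: [-0.0, 0.2, -0.8]
finger_gap: 0.0472
grip_force: 61.5
```

```bash
python3 go.py .545 -.009 .110 0; python3 - <<'E'
from bench import bot
from h import *
np.set_printoptions(precision=3,suppress=True)
c=bot.camera("wrist"); np.save("cam_w3.npy",c,allow_pickle=True)
cv2.imwrite("pics/w3.png",cv2.resize(c["color"][:,:,::-1],(800,600)))
E
```

```text
t 8.35 pos [ 0.5442 -0.0098  0.2292] turn [ 0.0039  0.0018 -0.0012] then shift [ 0.0008 -0.0008  0.1192] q [ 0.3446  0.1278 -0.2359  0.0033 -1.2102  1.2238]
```

View pics/w3.png

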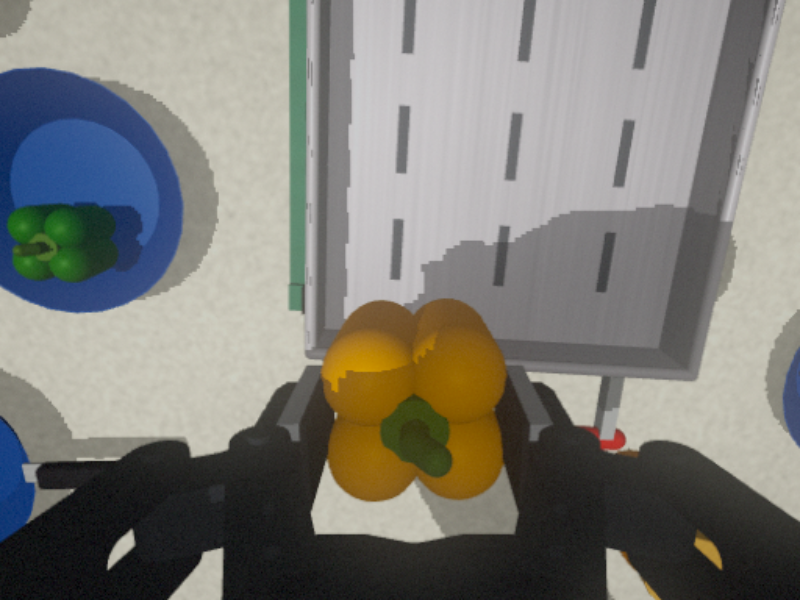

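```bash
python3 - <<'E'
from h import *
np.set_printoptions(precision=3,suppress=True)
c=np.load("cam_w3.npy",allow_pickle=True).item(); s=1.5625
print(onz(c,np.array([(308,353),(697,378),(310,100),(776,10),(740,200)])/s,.14))
print(onz(c,np.array([(48,243)])/s,.05), c["eye"])
for a,b,ce,m in blobs(mask(c,"blue")): print(b,circ(c,hull(m)))
E
```

```text
[[ 0.51   0.046  0.14 ]
 [ 0.495 -0.162  0.14 ]
 [ 0.636  0.038  0.14 ]
 [ 0.672 -0.171  0.14 ]
 [ 0.589 -0.17   0.14 ]]
[[0.554 0.234 0.05 ]] [ 0.612 -0.009  0.401]
[  0  44 116 156] (array([0.584, 0.231]), np.float64(0.0007972485308387686))
[  0 267  22  80] (array([0.373, 0.371]), np.float64(0.0009354789053331253))
```

Call:
servo_tool(
  increments=[
    [0,0.008,0.03,0.004,0.002,-0.001],
    [0,0,0.035,0,0,0],
    [0,0,0.03,0,0,0],
    [0,0,0.024,0,0,0],
    [0,0,0,0,0,0],
    [0,0,0,0,0,0],
  ],
)

```text
clock: 8.9
eef_pos: [0.5439, -0.0167, 0.1101]
ee_rot: [1.0, 0.002, -0.001, 0.001]
wrist_force: [0.4, 0.9, -0.9]
finger_gap: 0.0471
grip_force: 78.7
```

Call:
servo_tool(
  increments=[
    [0,0,0,0,0,0],
    [0,0,0,0,0,0],
    [0,0,0,0,0,0],
  ],
  claw=75,
)

```text
clock: 9.15
eef_pos: [0.5456, -0.0171, 0.1118]
ee_rot: [1.0, 0.001, 0.001, -0.0]
wrist_force: [0.2, 0.4, 0.6]
finger_gap: 0.0601
grip_force: 0.0
```

Call:
servo_tool(
  increments=[
    [0,0,-0.03,0,0,0],
    [0,0,-0.04,0,0,0],
    [0,0,-0.04,0,0,0],
    [0,0,-0.02,0,0,0],
    [0.0015,-0.04,0,0,0,0],
    [0.0015,-0.04,0,0,0,0],
    [0.0015,-0.04,0,0,0,0],
    [0.0015,-0.04,0,0,0,0],
    [0.002,-0.04,0,0,0,0],
    [0.002,-0.04,0,0,0,0],
    [0,-0.01,0,0,0,0],
    [0,0,0,0,0,0],
  ],
  claw=50,
)

```text
clock: 10.15
eef_pos: [0.5542, 0.2355, 0.2403]
ee_rot: [1.0, 0.002, 0.0, -0.0]
wrist_force: [0.9, -0.5, 0.5]
finger_gap: 0.0686
grip_force: 0.0
```

```bash
python3 - <<'E'
from bench import bot
from h import *
np.set_printoptions(precision=3,suppress=True)
c=bot.camera("wrist"); np.save("cam_w4.npy",c,allow_pickle=True)
for col in ["blue","green"]:
    for a,b,ce,m in blobs(mask(c,col)): print(col,a,b,ce,circ(c,hull(m)) if col=="blue" else onz(c,ce,.05)[0])
d=bot.camera("scene")
o=np.hstack([cv2.resize(c["color"],(400,300)),cv2.resize(d["color"][140:290,150:350],(400,300))])
cv2.imwrite("pics/w4.png",o[:,:,::-1])
E
python3 go.py .554 .232 .010 0
```

```text
blue 9047 [218  75 125 129] [282.188 131.963] (array([0.579, 0.204]), np.float64(0.009744399508679205))
blue 2957 [171 256  51  97] [197.273 307.295] (array([0.371, 0.373]), np.float64(0.005799583532619921))
blue 572 [ 95 260  36  39] [109.483 277.458] (array([0.355, 0.371]), np.float64(0.005555116288661057))
t 10.25 pos [0.5542 0.2328 0.2404] turn [ 0.0001 -0.0005  0.0023] then shift [-0.0002  0.0008  0.2304] q [ 0.7227  0.2158 -0.1003  0.0004 -1.2545  0.8502]
```

View pics/w4.png

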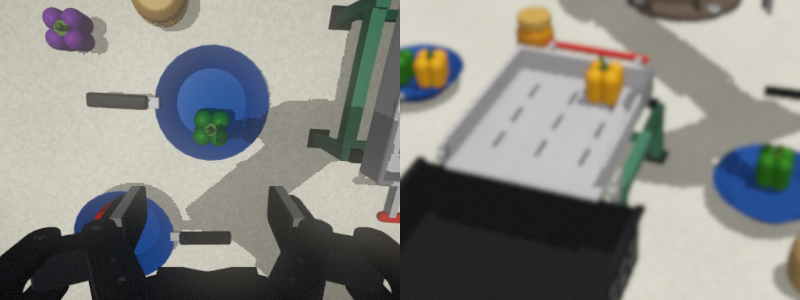

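Call:
servo_tool(
  increments=[
    [0,0.001,0.04,0,0,0.002],
    [0,0,0.04,0,0,0],
    [0,0,0.04,0,0,0],
    [0,0,0.04,0,0,0],
    [0,0,0.03,0,0,0],
    [0,0,0.025,0,0,0],
    [0,0,0.015,0,0,0],
    [0,0,0,0,0,0],
    [0,0,0,0,0,0],
  ],
)

```text
clock: 11.0
eef_pos: [0.5544, 0.2301, 0.0101]
ee_rot: [1.0, -0.001, -0.0, 0.001]
wrist_force: [-0.2, 0.5, 1.0]
finger_gap: 0.0689
grip_force: 0.0
```

Call:
servo_tool(
  increments=[
    [0,0,0,0,0,0],
    [0,0,0,0,0,0],
    [0,0,0,0,0,0],
    [0,0,0,0,0,0],
  ],
  claw=255,
)

```text
clock: 11.33
eef_pos: [0.5557, 0.232, 0.0124]
ee_rot: [1.0, -0.0, 0.002, -0.001]
wrist_force: [0.5, -1.9, 5.4]
finger_gap: 0.0471
grip_force: 60.2
```

Call:
servo_tool(
  increments=[
    [0,0,-0.03,0,0,0],
    [0,0,-0.04,0,0,0],
    [0,0,-0.04,0,0,0],
    [0,0,-0.04,0,0,0],
    [0,0,-0.04,0,0,0],
    [0,0,-0.04,0,0,0],
    [0,0,0,0,0,0],
  ],
)

```text
clock: 11.92
eef_pos: [0.558, 0.233, 0.2509]
ee_rot: [1.0, 0.0, 0.007, -0.004]
wrist_force: [0.5, 0.3, 0.4]
finger_gap: 0.0473
grip_force: 61.4
```

Call:
servo_tool(
  increments=[
    [0.016,0.032,0,0,0,0],
    [0.016,0.032,0,0,0,0],
    [0.016,0.032,0,0,0,0],
    [0.016,0.032,0,0,0,0],
    [0.016,0.032,0,0,0,0],
    [0.016,0.032,0,0,0,0],
    [0.016,0.032,0,0,0,0],
    [0.016,0.032,0,0,0,0],
    [0,0,0,0,0,0],
    [0,0,0,0,0,0],
  ],
)

```text
clock: 12.75
eef_pos: [0.6823, -0.0268, 0.24]
ee_rot: [1.0, -0.002, 0.0, 0.0]
wrist_force: [-0.2, -0.8, -1.5]
finger_gap: 0.047
grip_force: 61.5
```

```bash
python3 go.py .684 -.024 .111 0
```

```text
t 12.75 pos [ 0.6823 -0.0268  0.24  ] turn [ 0.0002 -0.0002 -0.0041] then shift [ 0.0017 -0.0028  0.129 ] q [ 0.2457  0.3527  0.0877  0.0003 -1.3057  1.321 ]
```

Call:
servo_tool(
  increments=[
    [0.001,0,0.035,0,0,0],
    [0,0,0.035,0,0,0],
    [0,0,0.035,0,0,0],
    [0,0,0.023,0,0,0],
    [0,0,0,0,0,0],
    [0,0,0,0,0,0],
  ],
)

```text
clock: 13.25
eef_pos: [0.6825, -0.0239, 0.1122]
ee_rot: [1.0, 0.0, -0.001, 0.0]
wrist_force: [0.4, 0.4, 0.5]
finger_gap: 0.047
grip_force: 75.2
```

Call:
servo_tool(
  increments=[
    [0,0,0,0,0,0],
    [0,0,0,0,0,0],
    [0,0,0,0,0,0],
  ],
  claw=75,
)

```text
clock: 13.5
eef_pos: [0.6842, -0.0243, 0.1143]
ee_rot: [1.0, -0.0, 0.002, -0.0]
wrist_force: [0.1, 0.2, -0.1]
finger_gap: 0.0601
grip_force: 0.0
```

Call:
servo_tool(
  increments=[
    [0,0,-0.03,0,0,0],
    [0,0,-0.04,0,0,0],
    [0,0,-0.04,0,0,0],
    [0,0,-0.03,0,0,0],
  ],
)

```text
clock: 13.83
eef_pos: [0.6839, -0.0248, 0.2572]
ee_rot: [1.0, -0.0, 0.002, 0.0]
wrist_force: [0.0, -0.4, 1.0]
finger_gap: 0.0606
grip_force: 0.0
```

Call:
servo_tool(
  increments=[
    [-0.0238,-0.0339,0,0,0,0],
    [-0.0238,-0.0339,0,0,0,0],
    [-0.0238,-0.0339,0,0,0,0],
    [-0.0238,-0.0339,0,0,0,0],
    [-0.0238,-0.0339,0,0,0,0],
    [-0.0238,-0.0339,0,0,0,0],
    [-0.0238,-0.0339,0,0,0,0],
    [-0.0238,-0.0339,0,0,0,0],
    [-0.0238,-0.0339,0,0,0,0],
    [-0.0238,-0.0339,0,0,0,0],
    [-0.0238,-0.0339,0,0,0,0],
    [-0.0238,-0.0339,0,0,0,0],
  ],
  claw=40,
)

```text
clock: 14.83
eef_pos: [0.3964, 0.384, 0.2536]
ee_rot: [1.0, -0.0, 0.001, -0.001]
wrist_force: [0.2, 0.0, 0.0]
finger_gap: 0.0719
grip_force: 0.0
```

```bash
python3 - <<'E'
from bench import bot
from h import *
np.set_printoptions(precision=3,suppress=True)
c=bot.camera("wrist"); np.save("cam_w5.npy",c,allow_pickle=True); print(c["eye"])
for col in ["blue","red"]:
    for a,b,ce,m in blobs(mask(c,col)): print(col,a,b,ce,circ(c,hull(m)) if col=="blue" else onz(c,ce,.05)[0])
d=bot.camera("scene")
o=np.hstack([cv2.resize(c["color"][90:260,140:380],(480,340)),cv2.resize(d["color"][150:250,150:244],(320,340))])
cv2.imwrite("pics/w5.png",o[:,:,::-1])
E
python3 go.py .399 .383 .010 0
```

```text
[0.464 0.383 0.425]
blue 5859 [356   0 136  63] [421.035  24.469] (array([0.588, 0.221]), np.float64(0.004201764493067199))
blue 6610 [235 134 108 110] [291.138 194.654] (array([0.371, 0.37 ]), np.float64(0.009456670330672299))
red 1288 [245 137  44  44] [265.188 157.709] [0.4   0.384 0.05 ]
t 14.9333 pos [0.3951 0.3866 0.253 ] turn [-0.0023 -0.0009  0.0041] then shift [0.0039 0.0036 0.243 ] q [ 1.1288  0.1262 -0.1818 -0.0002 -1.2603  0.4462]
```

View pics/w5.png

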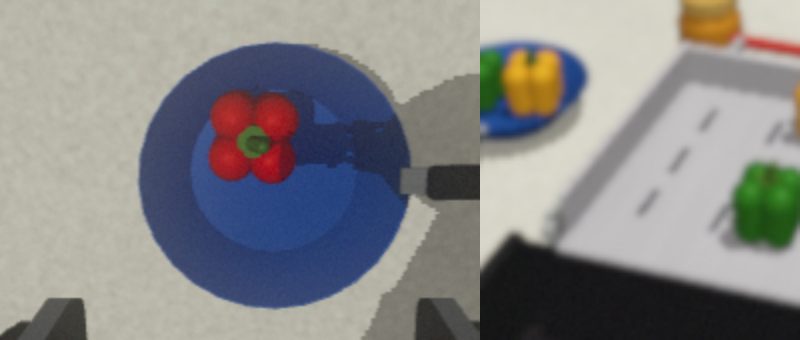

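Call:
servo_tool(
  increments=[
    [0.003,0.005,0.04,-0.002,-0.001,0.004],
    [0,0,0.04,0,0,0],
    [0,0,0.04,0,0,0],
    [0,0,0.04,0,0,0],
    [0,0,0.035,0,0,0],
    [0,0,0.025,0,0,0],
    [0,0,0.016,0,0,0],
    [0,0,0,0,0,0],
    [0,0,0,0,0,0],
  ],
  claw=65,
)

```text
clock: 15.68
eef_pos: [0.4009, 0.3768, 0.0162]
ee_rot: [1.0, -0.002, -0.0, 0.001]
wrist_force: [-0.6, 0.8, 1.2]
finger_gap: 0.0637
grip_force: 0.0
```

Call:
servo_tool(
  increments=[
    [0,0,0,0,0,0],
    [0,0,0,0,0,0],
    [0,0,0.003,0,0,0],
    [0,0,0.003,0,0,0],
    [0,0,0,0,0,0],
  ],
  claw=255,
)

```text
clock: 16.1
eef_pos: [0.4044, 0.3796, 0.0174]
ee_rot: [1.0, -0.001, 0.003, -0.002]
wrist_force: [-2.8, -10.0, 44.9]
finger_gap: 0.046
grip_force: 64.2
```

Call:
servo_tool(
  increments=[
    [0,0,-0.03,0,0,0],
    [0,0,-0.04,0,0,0],
    [0,0,-0.04,0,0,0],
    [0,0,-0.04,0,0,0],
    [0,0,-0.04,0,0,0],
    [0,0,-0.04,0,0,0],
    [0,0,0,0,0,0],
  ],
)

```text
clock: 16.68
eef_pos: [0.4038, 0.3804, 0.251]
ee_rot: [1.0, -0.002, 0.005, -0.005]
wrist_force: [1.9, 0.9, 0.9]
finger_gap: 0.0457
grip_force: 62.9
```

Call:
servo_tool(
  increments=[
    [0.0193,0.0364,0,0,0,0],
    [0.0193,0.0364,0,0,0,0],
    [0.0193,0.0364,0,0,0,0],
    [0.0193,0.0364,0,0,0,0],
    [0.0193,0.0364,0,0,0,0],
    [0.0193,0.0364,0,0,0,0],
    [0.0193,0.0364,0,0,0,0],
    [0.0193,0.0364,0,0,0,0],
    [0.0193,0.0364,0,0,0,0],
    [0.0193,0.0364,0,0,0,0],
    [0.0193,0.0364,0,0,0,0],
    [0,0,0,0,0,0],
  ],
)

```text
clock: 17.68
eef_pos: [0.6132, -0.0298, 0.2414]
ee_rot: [1.0, -0.005, 0.0, 0.002]
wrist_force: [-0.5, 0.7, -0.4]
finger_gap: 0.0455
grip_force: 63.1
```

Call:
servo_tool(
  increments=[
    [0,0,0,0,0,0],
  ],
)

```text
clock: 17.77
eef_pos: [0.6117, -0.0264, 0.2413]
ee_rot: [1.0, -0.004, 0.0, 0.001]
wrist_force: [-0.4, 0.5, -1.4]
finger_gap: 0.0455
grip_force: 63.1
```

```bash
python3 go.py .614 -.020 .118 0
```

```text
t 17.7667 pos [ 0.6117 -0.0264  0.2413] turn [ 0.0021 -0.0001 -0.0089] then shift [ 0.0023 -0.0064  0.1233] q [ 0.2769  0.2342 -0.075   0.0021 -1.2621  1.2844]
```

Call:
servo_tool(
  increments=[
    [0.001,-0.005,0.035,0.002,0,-0.008],
    [0,0,0.035,0,0,0],
    [0,0,0.035,0,0,0],
    [0,0,0.018,0,0,0],
    [0,0,0,0,0,0],
    [0,0,0,0,0,0],
  ],
)

```text
clock: 18.27
eef_pos: [0.6118, -0.0183, 0.1182]
ee_rot: [1.0, 0.002, -0.001, 0.0]
wrist_force: [0.7, 0.4, -0.5]
finger_gap: 0.0458
grip_force: 97.8
```

Call:
servo_tool(
  increments=[
    [0,0,0,0,0,0],
    [0,0,0,0,0,0],
    [0,0,0,0,0,0],
  ],
  claw=75,
)

```text
clock: 18.52
eef_pos: [0.6131, -0.0186, 0.1195]
ee_rot: [1.0, 0.002, 0.001, -0.0]
wrist_force: [-0.4, 0.0, -0.0]
finger_gap: 0.0603
grip_force: 0.0
```

Call:
servo_tool(
  increments=[
    [0,0,-0.03,0,0,0],
    [0,0,-0.04,0,0,0],
    [0,0,-0.04,0,0,0],
    [0,0,-0.04,0,0,0],
    [0,0,0,0,0,0.12],
    [0,0,0,0,0,0.12],
    [0,0,0,0,0,0.12],
    [0,0,0,0,0,0.12],
    [0,0,0,0,0,0.12],
    [0,0,0,0,0,0.12],
    [0,0,0,0,0,0.12],
    [0,0,0,0,0,0.12],
  ],
)

```text
clock: 19.52
eef_pos: [0.6124, -0.019, 0.2687]
ee_rot: [0.886, -0.463, 0.0, -0.0]
wrist_force: [-0.0, 0.0, 0.4]
finger_gap: 0.0605
grip_force: 0.0
```

Call:
servo_tool(
  increments=[
    [0,0,0,0,0,0.12],
    [0,0,0,0,0,0.12],
    [0,0,0,0,0,0.12],
    [0,0,0,0,0,0.12],
    [0,0,0,0,0,0.12],
    [0,0,0,0,0,0.01],
    [0.035,0.0174,0,0,0,0],
    [0.035,0.0174,0,0,0,0],
    [0.035,0.0174,0,0,0,0],
    [0.035,0.0174,0,0,0,0],
    [0.035,0.0174,0,0,0,0],
  ],
  claw=50,
)

```text
clock: 20.43
eef_pos: [0.525, -0.1957, 0.2686]
ee_rot: [0.71, -0.704, 0.0, -0.0]
wrist_force: [0.5, -1.2, -0.5]
finger_gap: 0.0685
grip_force: 0.0
```

Call:
servo_tool(
  increments=[
    [0.035,0.0174,0,0,0,0],
    [0.035,0.0174,0,0,0,0],
    [0.035,0.0174,0,0,0,0],
    [0.035,0.0174,0,0,0,0],
    [0.035,0.0174,0,0,0,0],
    [0,0,0,0,0,0],
    [0,0,0,0,0,0],
  ],
)

```text
clock: 21.02
eef_pos: [0.4385, -0.3716, 0.2683]
ee_rot: [0.708, -0.706, 0.0, 0.0]
wrist_force: [1.1, 0.2, 0.1]
finger_gap: 0.0685
grip_force: 0.0
```

```bash
python3 - <<'E'
from bench import bot
from h import *
np.set_printoptions(precision=3,suppress=True)
c=bot.camera("wrist"); np.save("cam_w6.npy",c,allow_pickle=True); print(c["eye"])
for col in ["blue","yel","green"]:
    for a,b,ce,m in blobs(mask(c,col)): print(col,a,b,ce,circ(c,hull(m)) if col=="blue" else onz(c,ce,.05)[0])
d=bot.camera("scene")
o=np.hstack([cv2.resize(c["color"],(400,300)),cv2.resize(d["color"][150:250,150:283],(400,300))])
cv2.imwrite("pics/w6.png",o[:,:,::-1])
E
python3 go.py .440 -.34 .010 -90
```

```text
[ 0.439 -0.439  0.44 ]
blue 790 [278  94  45  43] [297.377 113.773] (array([ 0.442, -0.36 ]), np.float64(0.00656709855886639))
blue 2199 [219 118  94  65] [263.196 151.901] (array([ 0.447, -0.326]), np.float64(0.01774216872901688))
yel 573 [244 161  39  25] [263.51  172.564] [ 0.44  -0.355  0.05 ]
yel 152 [272 180  16  17] [278.829 187.362] [ 0.422 -0.337  0.05 ]
yel 63 [251 187  17  12] [257.968 193.127] [ 0.447 -0.329  0.05 ]
t 21.1167 pos [ 0.4397 -0.3697  0.2683] turn [ 0.0002 -0.0005  0.0054] then shift [-0.0297 -0.0003  0.2583] q [-0.3584  0.1575 -0.1106  0.0006 -1.3028  0.3636]
```

View pics/w6.png

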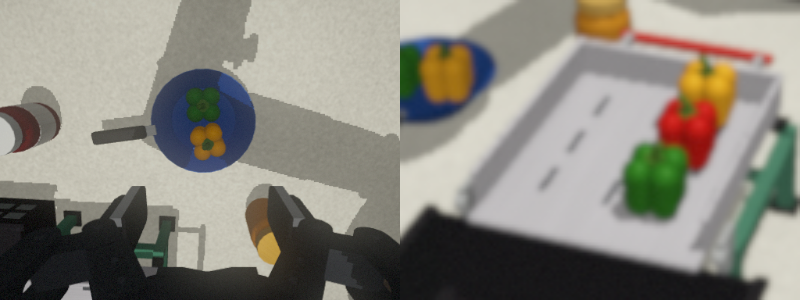

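```bash
python3 - <<'E'
from h import *
c=np.load("cam_w6.npy",allow_pickle=True).item(); np.set_printoptions(precision=3,suppress=True)
print(onz(c,np.array([(207,141),(203,103)])*1.28,.055), onz(c,np.array([(204,120),(93,138),(150,131)])*1.28,.04))
cv2.imwrite("pics/w6b.png",cv2.resize(c["color"][80:230,180:380,::-1],(800,600),interpolation=cv2.INTER_CUBIC))
E
```

```text
[[ 0.439 -0.346  0.055]
 [ 0.445 -0.403  0.055]] [[ 0.443 -0.376  0.04 ]
 [ 0.617 -0.347  0.04 ]
 [ 0.527 -0.358  0.04 ]]
```

View pics/w6b.png

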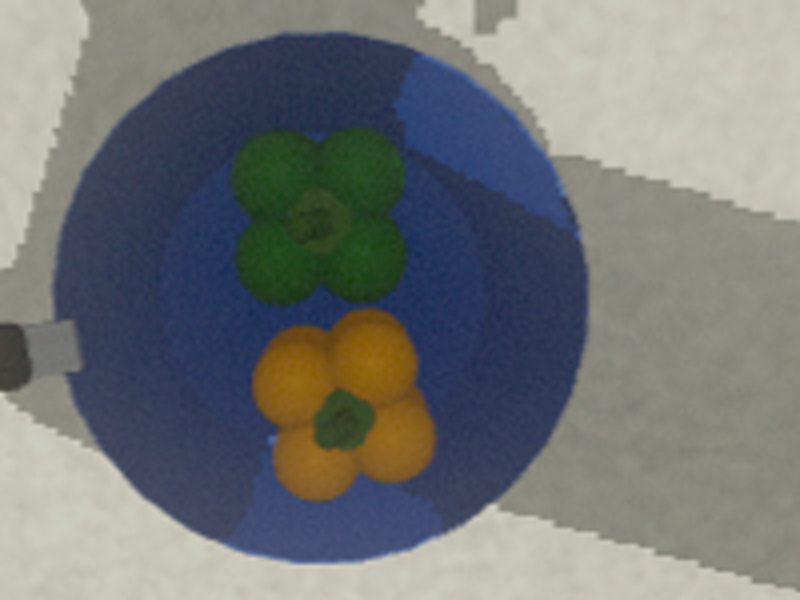

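```bash
python3 go.py .439 -.345 .012 -72
```

```text
t 21.1167 pos [ 0.4397 -0.3697  0.2683] turn [ 0.0003 -0.0005 -0.3088] then shift [-0.0237 -0.007   0.2563] q [-0.3584  0.1575 -0.1106  0.0006 -1.3028  0.3636]
```

Call:
servo_tool(
  increments=[
    [0,0,0,0,0,-0.103],
    [0,0,0,0,0,-0.103],
    [0,0,0,0,0,-0.103],
    [-0.012,-0.0035,0.035,0,0,0],
    [-0.0117,-0.0035,0.035,0,0,0],
    [0,0,0.04,0,0,0],
    [0,0,0.04,0,0,0],
    [0,0,0.04,0,0,0],
    [0,0,0.03,0,0,0],
    [0,0,0.02,0,0,0],
    [0,0,0.016,0,0,0],
    [0,0,0,0,0,0],
  ],
)

```text
clock: 22.12
eef_pos: [0.4375, -0.3429, 0.0088]
ee_rot: [0.81, -0.587, -0.003, 0.001]
wrist_force: [-0.4, -0.5, 0.3]
finger_gap: 0.0683
grip_force: 0.0
```

Call:
servo_tool(
  increments=[
    [0,0,0,0,0,0],
    [0,0,0,0,0,0],
    [0,0,0,0,0,0],
    [0,0,0,0,0,0],
    [0,0,0,0,0,0],
  ],
  claw=255,
)

```text
clock: 22.53
eef_pos: [0.4401, -0.3455, 0.0133]
ee_rot: [0.809, -0.588, 0.001, -0.0]
wrist_force: [-0.1, 1.8, 4.4]
finger_gap: 0.0468
grip_force: 61.6
```

Call:
servo_tool(
  increments=[
    [0,0,-0.03,0,0,0],
    [0,0,-0.04,0,0,0],
    [0,0,-0.04,0,0,0],
    [0,0,-0.04,0,0,0],
    [0,0,-0.04,0,0,0],
    [0,0,-0.04,0,0,0],
    [0,0,0,0,0,0.103],
    [0,0,0,0,0,0.103],
    [0,0,0,0,0,0.103],
    [0,0,0,0,0,0],
  ],
)

```text
clock: 23.37
eef_pos: [0.4385, -0.3449, 0.2424]
ee_rot: [-0.707, 0.707, -0.0, -0.0]
wrist_force: [-0.4, 0.0, -1.1]
finger_gap: 0.0466
grip_force: 61.8
```

```bash
python3 go.py .558 -.111 .24 -90
```

```text
t 23.3667 pos [ 0.4385 -0.3449  0.2424] turn [ 0.0003 -0.0003 -0.0009] then shift [-0.2339 -0.1195  0.0024] q [-0.3153  0.1422 -0.1874  0.0004 -1.2414  0.3142]
```

Call:
servo_tool(
  increments=[
    [-0.0334,-0.0171,0,0,0,0],
    [-0.0334,-0.0171,0,0,0,0],
    [-0.0334,-0.0171,0,0,0,0],
    [-0.0334,-0.0171,0,0,0,0],
    [-0.0334,-0.0171,0,0,0,0],
    [-0.0334,-0.0171,0,0,0,0],
    [-0.0334,-0.0171,0,0,0,0],
    [0,0,0,0,0,0],
    [0,0,0.03,0,0,0],
    [0,0,0.035,0,0,0],
    [0,0,0.035,0,0,0],
    [0,0,0.027,0,0,0],
  ],
)

```text
clock: 24.37
eef_pos: [0.5562, -0.1107, 0.1122]
ee_rot: [0.71, -0.704, -0.001, 0.001]
wrist_force: [-0.8, -0.6, -1.5]
finger_gap: 0.0462
grip_force: 62.0
```

Call:
servo_tool(
  increments=[
    [0,0,0,0,0,0],
    [0,0,0,0,0,0],
    [0,0,0,0,0,0],
  ],
)

```text
clock: 24.62
eef_pos: [0.5584, -0.111, 0.1162]
ee_rot: [0.709, -0.705, 0.0, 0.0]
wrist_force: [0.8, 0.0, -0.3]
finger_gap: 0.0464
grip_force: 78.1
```

Call:
servo_tool(
  increments=[
    [0,0,0,0,0,0],
    [0,0,0,0,0,0],
    [0,0,0,0,0,0],
    [0,0,-0.03,0,0,0],
    [0,0,-0.04,0,0,0],
    [0,0,-0.04,0,0,0],
    [0,0,-0.02,0,0,0],
  ],
  claw=75,
)

```text
clock: 25.2
eef_pos: [0.5595, -0.1113, 0.2508]
ee_rot: [0.709, -0.705, 0.003, -0.002]
wrist_force: [1.7, -1.2, 1.9]
finger_gap: 0.0602
grip_force: 0.0
```

Call:
servo_tool(
  increments=[
    [0.0364,0.0141,0,0,0,0],
    [0.0364,0.0141,0,0,0,0],
    [0.0364,0.0141,0,0,0,0],
    [0.0364,0.0141,0,0,0,0],
    [0.0364,0.0141,0,0,0,0],
    [0.0364,0.0141,0,0,0,0],
    [0.0364,0.0141,0,0,0,0],
    [0.0364,0.0141,0,0,0,0],
    [0,0,0,0,0,0],
    [0,0,0,0,0,0],
  ],
  claw=55,
)

```text
clock: 26.03
eef_pos: [0.4449, -0.4043, 0.2451]
ee_rot: [0.707, -0.707, -0.0, 0.0]
wrist_force: [0.5, 0.8, 0.4]
finger_gap: 0.067
grip_force: 0.0
```

```bash
python3 - <<'E'
from bench import bot
from h import *
np.set_printoptions(precision=3,suppress=True)
c=bot.camera("wrist")
h=cv2.cvtColor(c["color"],cv2.COLOR_RGB2HSV)
m=((h[...,0]>45)&(h[...,0]<78)&(h[...,1]>130)).astype(np.uint8)
for a,b,ce,mm in blobs(m): print(a,b,ce,onz(c,ce,.05)[0])
d=bot.camera("scene"); cv2.imwrite("pics/x.png",d["color"])
for col in ["red","yel","green"]:
  for a,b,ce,mm in blobs(mask(d,col),40): print(col,a,b,ce,onz(d,ce,.133)[0])
E
python3 go.py .445 -.402 .012 -90
```

```text
1017 [243 146  45  42] [264.591 169.335] [ 0.446 -0.396  0.05 ]
red 59 [229 162  38   7] [247.542 165.169] [ 0.472 -0.048  0.133]
red 236 [236 184  19  22] [246.267 193.242] [ 0.611 -0.013  0.133]
red 106 [101 213  22  11] [112.472 219.547] [ 0.796 -0.299  0.133]
yel 80 [480   0  13   7] [486.212   2.987] [-2.341  1.126  0.133]
yel 599 [41  9 29 31] [55.104 23.937] [-0.924 -1.741  0.133]
yel 242 [413  44  16  22] [420.248  54.777] [-0.795  0.526  0.133]
yel 424 [62 79 25 30] [74.436 93.184] [ 0.102 -0.886  0.133]
yel 86 [210 154  15   8] [217.163 157.616] [ 0.452 -0.149  0.133]
yel 267 [210 169  17  20] [218.247 178.738] [ 0.562 -0.108  0.133]
yel 185 [244 171  17  20] [252.411 178.735] [ 0.539 -0.015  0.133]
green 168 [141 166  15  15] [148.577 173.298] [ 0.584 -0.311  0.133]
green 288 [226 200  18  21] [234.517 210.302] [ 0.689 -0.022  0.133]
t 26.1333 pos [ 0.446  -0.4024  0.2453] turn [ 0.0004 -0.0005  0.0034] then shift [-0.0004  0.001   0.2333] q [-0.4086  0.2129 -0.093   0.0007 -1.265   0.4118]
```

Call:
servo_tool(
  increments=[
    [-0.002,0,0.04,0,0,0.003],
    [0,0,0.04,0,0,0],
    [0,0,0.04,0,0,0],
    [0,0,0.04,0,0,0],
    [0,0,0.035,0,0,0],
    [0,0,0.023,0,0,0],
    [0,0,0.015,0,0,0],
    [0,0,0,0,0,0],
  ],
)

```text
clock: 26.8
eef_pos: [0.4446, -0.398, 0.0086]
ee_rot: [0.708, -0.706, -0.003, 0.001]
wrist_force: [-0.3, -0.2, 0.3]
finger_gap: 0.067
grip_force: 0.0
```

Call:
servo_tool(
  increments=[
    [0,0,0,0,0,0],
    [0,0,0,0,0,0],
    [0,0,0,0,0,0],
    [0,0,0,0,0,0],
    [0,0,0,0,0,0],
  ],
  claw=255,
)

```text
clock: 27.22
eef_pos: [0.447, -0.4009, 0.0134]
ee_rot: [0.708, -0.707, 0.001, -0.0]
wrist_force: [0.6, 0.7, 5.2]
finger_gap: 0.0467
grip_force: 62.4
```

Call:
servo_tool(
  increments=[
    [0,0,-0.03,0,0,0],
    [0,0,-0.04,0,0,0],
    [0,0,-0.04,0,0,0],
    [0,0,-0.04,0,0,0],
    [0,0,-0.04,0,0,0],
    [0,0,-0.04,0,0,0],
    [0,0,0,0,0,0],
    [0,0,0,0,0,0],
  ],
)

```text
clock: 27.88
eef_pos: [0.4471, -0.4011, 0.2453]
ee_rot: [0.707, -0.707, 0.003, -0.001]
wrist_force: [0.1, -0.7, -2.0]
finger_gap: 0.0463
grip_force: 62.1
```

```bash
python3 go.py .673 -.119 .24 -90
```

```text
t 27.8833 pos [ 0.4471 -0.4011  0.2453] turn [-0.0048 -0.0031  0.0008] then shift [-0.2821 -0.2259  0.0053] q [-0.4055  0.209  -0.0981  0.001  -1.258   0.406 ]
```

Call:
servo_tool(
  increments=[
    [-0.0313,-0.0251,0,-0.005,-0.003,0.001],
    [-0.0313,-0.0251,0,0,0,0],
    [-0.0313,-0.0251,0,0,0,0],
    [-0.0313,-0.0251,0,0,0,0],
    [-0.0313,-0.0251,0,0,0,0],
    [-0.0313,-0.0251,0,0,0,0],
    [-0.0313,-0.0251,0,0,0,0],
    [-0.0313,-0.0251,0,0,0,0],
    [-0.0313,-0.0251,0,0,0,0],
    [0,0,0,0,0,0],
    [0,0,0.03,0,0,0],
    [0,0,0.03,0,0,0],
  ],
)

```text
clock: 28.88
eef_pos: [0.6724, -0.1174, 0.1805]
ee_rot: [0.708, -0.707, -0.003, 0.0]
wrist_force: [0.3, 0.2, -2.5]
finger_gap: 0.0466
grip_force: 62.2
```

```bash
python3 go.py .673 -.119 .115 -90
```

```text
t 28.8833 pos [ 0.6724 -0.1174  0.1805] turn [0.0043 0.003  0.0014] then shift [ 0.0016 -0.0006  0.0655] q [ 0.1098  0.3871  0.0053 -0.0037 -1.193  -0.1071]
```

Call:
servo_tool(
  increments=[
    [0,0,0.03,0,0,0],
    [0,0,0.025,0,0,0],
    [0,0,0.01,0,0,0],
    [0,0,0,0,0,0],
    [0,0,0,0,0,0],
  ],
)

```text
clock: 29.3
eef_pos: [0.671, -0.1186, 0.116]
ee_rot: [-0.707, 0.707, 0.003, -0.002]
wrist_force: [0.6, 0.6, 0.5]
finger_gap: 0.0467
grip_force: 62.2
```

Call:
servo_tool(
  increments=[
    [0,0,0,0,0,0],
    [0,0,0,0,0,0],
    [0,0,0,0,0,0],
    [0,0,-0.03,0,0,0],
    [0,0,-0.04,0,0,0],
    [0,0,-0.04,0,0,0],
    [0,0,-0.02,0,0,0],
  ],
  claw=75,
)

```text
clock: 29.88
eef_pos: [0.6738, -0.1193, 0.2531]
ee_rot: [0.707, -0.707, 0.0, -0.001]
wrist_force: [0.2, 0.5, 0.3]
finger_gap: 0.0604
grip_force: 0.0
```

Call:
servo_tool(
  increments=[
    [-0.0108,0.0365,0,0,0,0],
    [-0.0108,0.0365,0,0,0,0],
    [-0.0108,0.0365,0,0,0,0],
    [-0.0108,0.0365,0,0,0,0],
    [-0.0108,0.0365,0,0,0,0],
    [-0.0108,0.0365,0,0,0,0],
    [0,0,0,0,0,0.065],
    [0,0,0,0,0,0],
    [0,0,0,0,0,0],
  ],
  claw=105,
)

```text
clock: 30.63
eef_pos: [0.4535, -0.0537, 0.2491]
ee_rot: [-0.685, 0.729, 0.002, 0.0]
wrist_force: [0.6, -0.1, 0.0]
finger_gap: 0.0506
grip_force: 0.0
```

```bash
python3 - <<'E'
from bench import bot
from h import *
np.set_printoptions(precision=3,suppress=True)
c=bot.camera("wrist"); d=bot.camera("scene"); np.save("cam_w7.npy",c,allow_pickle=True)
for cc in (c,d):
  for col in ["red","yel","green"]:
    for a,b,ce,m in blobs(mask(cc,col),50): print(col,a,b,ce,onz(cc,ce,.133)[0])
e=bot.camera("side")
o=np.hstack([cv2.resize(c["color"],(400,300)),cv2.resize(d["color"][140:260,130:290],(400,300))])
cv2.imwrite("pics/w7.png",o[:,:,::-1])
E
python3 go.py .454 -.0545 .104 -93.7
```

```text
red 63 [259  82  12  13] [264.714  88.413] [ 0.449 -0.129  0.133]
red 1135 [258 124  13 134] [263.785 192.009] [ 0.455 -0.041  0.133]
red 2308 [ 50 207  66  56] [ 83.217 234.327] [ 0.623 -0.011  0.133]
yel 237 [350   0  34  42] [361.046  24.979] [ 0.371 -0.171  0.133]
yel 2344 [91 90 65 63] [124.411 120.425] [ 0.568 -0.111  0.133]
yel 1993 [128 206  60  53] [156.913 230.179] [ 0.556 -0.011  0.133]
green 64 [  0 122   8  18] [  2.344 130.906] [ 0.67  -0.108  0.133]
green 1151 [  0 203  33  55] [ 12.407 234.639] [ 0.687 -0.016  0.133]
red 92 [229 162  38   7] [247.37  165.087] [ 0.472 -0.049  0.133]
red 236 [236 184  19  22] [246.267 193.242] [ 0.611 -0.013  0.133]
red 106 [101 213  22  11] [112.594 219.519] [ 0.796 -0.299  0.133]
yel 80 [480   0  13   7] [486.212   2.925] [-2.344  1.127  0.133]
yel 598 [41  9 29 31] [55.104 23.881] [-0.926 -1.742  0.133]
yel 241 [413  44  16  22] [420.353  54.751] [-0.795  0.527  0.133]
yel 422 [63 79 24 30] [74.5   93.147] [ 0.102 -0.886  0.133]
yel 91 [210 154  15   9] [217.352 157.879] [ 0.454 -0.148  0.133]
yel 268 [210 169  17  20] [218.246 178.675] [ 0.562 -0.108  0.133]
yel 192 [244 171  17  20] [252.443 178.615] [ 0.538 -0.016  0.133]
green 274 [192 191  18  21] [200.799 201.639] [ 0.675 -0.117  0.133]
green 285 [226 200  18  21] [234.589 210.337] [ 0.689 -0.022  0.133]
t 30.7833 pos [ 0.4537 -0.054   0.2477] turn [0.0062 0.0021 0.0004] then shift [ 0.0005 -0.0003  0.1437] q [ 0.3106 -0.0349 -0.3633 -0.0045 -1.2475 -0.3734]
```

View pics/w7.png

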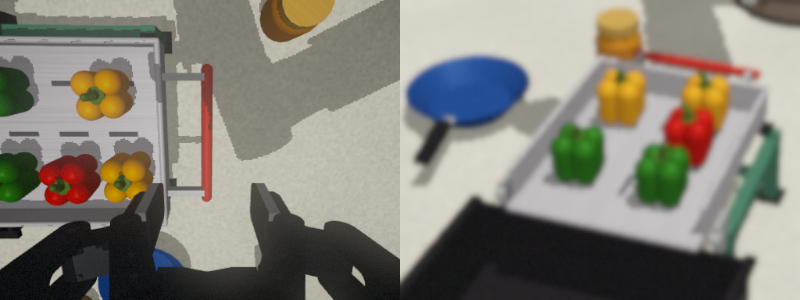

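Call:
servo_tool(
  increments=[
    [0,0,0.04,0.006,0.002,0],
    [0.003,0,0.04,0,0,0],
    [0,0,0.03,0,0,0],
    [0,0,0.02,0,0,0],
    [0,0,0.014,0,0,0],
    [0,0,0,0,0,0],
    [0,0,0,0,0,0],
  ],
)

```text
clock: 31.37
eef_pos: [0.4526, -0.0572, 0.103]
ee_rot: [-0.684, 0.73, 0.001, -0.001]
wrist_force: [-0.0, 0.1, 0.6]
finger_gap: 0.0504
grip_force: 0.0
```

Call:
servo_tool(
  increments=[
    [0,0,0,0,0,0],
    [0,0,0,0,0,0],
    [0,0,0,0,0,0],
    [0,0,0,0,0,0],
    [0,0,0,0,0,0],
    [0,0,0,0,0,0],
    [0,0,0,0,0,0],
  ],
  claw=255,
)

```text
clock: 31.95
eef_pos: [0.4526, -0.0568, 0.104]
ee_rot: [-0.684, 0.73, 0.0, 0.0]
wrist_force: [0.4, -0.4, -0.7]
finger_gap: -0.0002
grip_force: 0.0
```

```bash
python3 - <<'E'
from bench import bot
from h import *
c=bot.camera("wrist"); d=bot.camera("side")
o=np.hstack([cv2.resize(c["color"],(400,300)),cv2.resize(d["color"][150:240,190:310],(400,300),interpolation=cv2.INTER_CUBIC)])
cv2.imwrite("pics/w8.png",o[:,:,::-1])
E
```

```text
(no output)
```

View pics/w8.png

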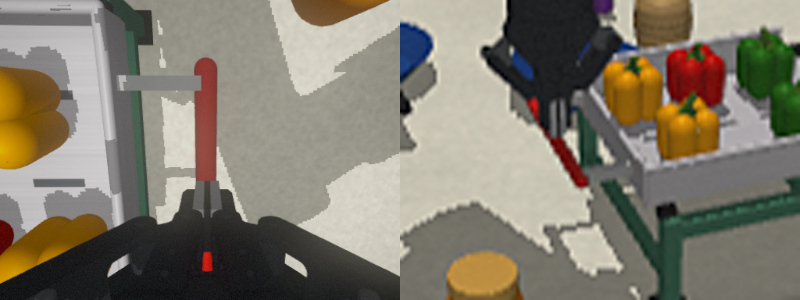

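```bash
python3 - <<'E'
from h import *
from bench import bot
np.set_printoptions(precision=3,suppress=True)
w=np.load("cam_w7.npy",allow_pickle=True).item(); D=np.load("cam_side.npy",allow_pickle=True).item(); S=np.load("cam_scene.npy",allow_pickle=True).item()
s=1.5625
near=[(265,84),np.array((381,319))/s]; far=[(265,257),np.array((359,281))/s]
print("y- end",tri([w,D],near),"y+ end",tri([w,D],far))
print("w+S",tri([w,S],[(265,84),np.array((356,253))/s]),tri([w,S],[(265,257),np.array((427,265))/s]))
print("S+D",tri([S,D],[np.array((356,253))/s,near[1]]),tri([S,D],[np.array((427,265))/s,far[1]]))
g=bot.get_state(); print(g["eef_pos"],g["wrist_force"])
E
```

```text
y- end [ 0.448 -0.133  0.125] y+ end [0.461 0.028 0.12 ]
w+S [ 0.446 -0.126  0.118] [0.459 0.028 0.122]
S+D [ 0.45  -0.119  0.118] [0.461 0.027 0.121]
[ 0.453 -0.057  0.104] [-0.851 -0.162 -0.5  ]
```

```bash
python3 - <<'E'
from h import *
from bench import bot
np.set_printoptions(precision=3,suppress=True)
c=bot.camera("wrist"); f=400/512
print(proj(c,[(.453,-.068,.104),(.453,-.068,.123),(.453,-.068,.14),(.46,.027,.121),(.447,-.126,.121)])*f,c["eye"])
cv2.imwrite("pics/w9.png",cv2.resize(c["color"][190:370,180:350,::-1],(560,593),interpolation=cv2.INTER_CUBIC))
E
```

```text
[[205.8   162.367]
 [205.658 172.022]
 [205.502 182.722]
 [204.838 295.601]
 [209.357  74.074]] [ 0.448 -0.125  0.275]
```

View pics/w9.png

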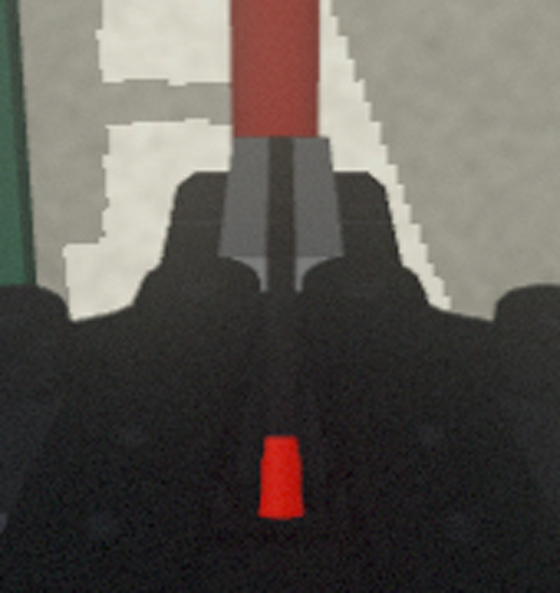

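Call:
servo_tool(
  increments=[
    [0,0,0,0,0,0],
    [0,0,0,0,0,0],
    [0,0,0,0,0,0],
    [0,0,0,0,0,0],
    [0,0,0.01,0,0,0],
    [0,0,0.01,0,0,0],
    [0,0,0.01,0,0,0],
    [0,0,0,0,0,0],
  ],
  claw=105,
)

```text
clock: 32.77
eef_pos: [0.4513, -0.057, 0.0722]
ee_rot: [-0.684, 0.73, 0.001, -0.001]
wrist_force: [-0.2, 0.5, -0.1]
finger_gap: 0.0499
grip_force: 0.0
```

Call:
servo_tool(
  increments=[
    [0,0,0,0,0,0],
    [0,0,0,0,0,0],
    [0,0,0,0,0,0],
    [0,0,0,0,0,0],
    [0,0,0,0,0,0],
    [0,0,0,0,0,0],
    [0,0,0,0,0,0],
  ],
  claw=255,
)

```text
clock: 33.35
eef_pos: [0.4536, -0.0567, 0.0745]
ee_rot: [-0.684, 0.73, -0.001, 0.001]
wrist_force: [2.0, -1.1, 5.4]
finger_gap: 0.0109
grip_force: 58.6
```

Call:
servo_tool(
  increments=[
    [0,-0.0001,-0.0135,0,0,0],
    [0,-0.0001,-0.0135,0,0,0],
    [0,-0.0001,-0.0135,0,0,0],
    [0,-0.0021,-0.0131,0,0,0],
    [0,-0.0021,-0.0131,0,0,0],
    [0,-0.0021,-0.0131,0,0,0],
    [0,0,0,0,0,0],
  ],
)

```text
clock: 33.93
eef_pos: [0.4746, -0.0577, 0.1596]
ee_rot: [-0.685, 0.729, -0.01, 0.01]
wrist_force: [53.1, -25.7, -28.8]
finger_gap: 0.0109
grip_force: 60.8
```

```bash
python3 - <<'E'
from bench import bot
from h import *
np.set_printoptions(precision=3,suppress=True)
g=bot.get_state(); print(g)
d=bot.camera("side"); c=bot.camera("wrist")
o=np.hstack([cv2.resize(c["color"],(400,300)),cv2.resize(d["color"][120:240,180:340],(400,300),interpolation=cv2.INTER_CUBIC)])
cv2.imwrite("pics/w10.png",o[:,:,::-1])
E
```

```text
{'clock': 33.9333, 'joint_positions': array([ 0.301,  0.047, -0.498,  0.011, -1.   , -0.368]), 'qvel': array([-0.002,  0.024, -0.049, -0.016,  0.049, -0.007]), 'tau': array([  8.874, -44.607,  13.899,  -4.41 , -14.787,   0.21 ]), 'eef_pos': array([ 0.475, -0.058,  0.16 ]), 'ee_rot': array([-0.685,  0.729, -0.01 ,  0.01 ]), 'wrist_force': array([ 53.122, -25.68 , -28.838]), 'torque': array([ -8.776, -18.054,  -0.397]), 'grip_force': 60.78422963619232, 'finger_gap': 0.010857696470673951}
```

View pics/w10.png

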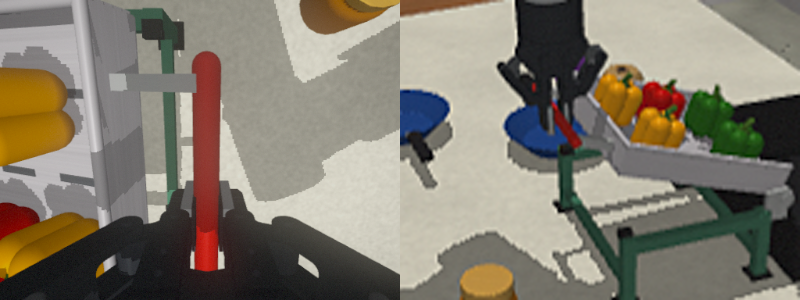

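Call:
servo_tool(
  increments=[
    [0,-0.006,0,0,0,0],
    [0,-0.006,0,0,0,0],
    [0,0,0,0,0,0],
    [0,0,0,0,0,0],
  ],
)

```text
clock: 34.37
eef_pos: [0.4709, -0.0577, 0.1526]
ee_rot: [-0.684, 0.73, 0.001, -0.0]
wrist_force: [5.2, 0.5, -6.4]
finger_gap: 0.011
grip_force: 63.1
```

```bash
python3 - <<'E'
from bench import bot
from h import *
np.set_printoptions(precision=3,suppress=True)
g=bot.get_state(); print({k:g[k] for k in ("eef_pos","ee_rot","wrist_force","torque","clock")})
d=bot.camera("side"); c=bot.camera("scene")
o=np.hstack([cv2.resize(d["color"][120:220,200:340],(420,300),interpolation=cv2.INTER_CUBIC),cv2.resize(c["color"][120:240,150:310],(380,300),interpolation=cv2.INTER_CUBIC)])
cv2.imwrite("pics/w11.png",o[:,:,::-1])
E
```

```text
{'eef_pos': array([ 0.471, -0.058,  0.153]), 'ee_rot': array([-0.684,  0.73 ,  0.001, -0.   ]), 'wrist_force': array([ 5.215,  0.514, -6.35 ]), 'torque': array([ 0.262, -1.693, -0.104]), 'clock': 34.3667}
```

Call:
servo_tool(
  increments=[
    [0,-0.004,-0.01,0,0,0],
    [0,-0.004,-0.01,0,0,0],
    [0,-0.004,-0.01,0,0,0],
    [0,0,0,0,0,0],
    [0,0,0,0,0,0],
  ],
)

```text
clock: 34.88
eef_pos: [0.4851, -0.0585, 0.1841]
ee_rot: [-0.684, 0.729, -0.001, 0.002]
wrist_force: [12.8, -3.4, -11.1]
finger_gap: 0.0109
grip_force: 61.7
```

Call:
servo_tool(
  increments=[
    [0,-0.0058,-0.0088,0,0,0],
    [0,-0.0058,-0.0088,0,0,0],
    [0,-0.0058,-0.0088,0,0,0],
    [0,-0.0058,-0.0088,0,0,0],
    [0,0,0,0,0,0],
    [0,0,0,0,0,0],
  ],
)

```text
clock: 35.38
eef_pos: [0.5062, -0.0599, 0.2186]
ee_rot: [-0.684, 0.73, 0.0, 0.0]
wrist_force: [3.8, 2.2, -8.2]
finger_gap: 0.011
grip_force: 60.7
```

```bash
python3 - <<'E'
from bench import bot
from h import *
np.set_printoptions(precision=3,suppress=True)
d=bot.camera("side"); c=bot.camera("scene")
o=np.hstack([cv2.resize(d["color"][100:240,180:360],(420,326),interpolation=cv2.INTER_CUBIC),cv2.resize(c["color"][120:300,120:310],(344,326),interpolation=cv2.INTER_CUBIC)])
cv2.imwrite("pics/w12.png",o[:,:,::-1])
E
```

```text
(no output)
```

View pics/w12.png

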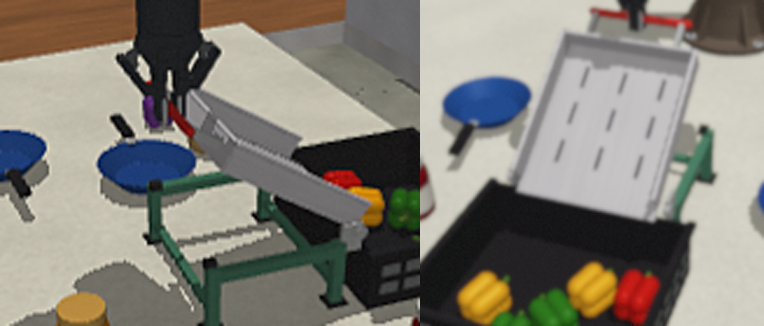

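Call:
servo_tool(
  increments=[
    [0,0.0055,0.0088,0,0,0],
    [0,0.0055,0.0088,0,0,0],
    [0,0.0055,0.0088,0,0,0],
    [0,0.0055,0.0088,0,0,0],
    [0,0.0044,0.0105,0,0,0],
    [0,0.0044,0.0105,0,0,0],
    [0,0.0044,0.0105,0,0,0],
    [0,0,0,0,0,0],
    [0,0,0,0,0,0],
  ],
)

```text
clock: 36.23
eef_pos: [0.4698, -0.0579, 0.1516]
ee_rot: [-0.684, 0.73, 0.001, -0.001]
wrist_force: [-2.1, 6.0, -2.1]
finger_gap: 0.011
grip_force: 60.8
```

Call:
servo_tool(
  increments=[
    [0,0.0029,0.0095,0,0,0],
    [0,0.0029,0.0095,0,0,0],
    [0,0.0029,0.0095,0,0,0],
    [0,0.0029,0.0095,0,0,0],
    [0,0,0,0,0,0],
    [0,0,0,0,0,0],
  ],
)

```text
clock: 36.73
eef_pos: [0.4589, -0.0575, 0.114]
ee_rot: [-0.684, 0.73, 0.0, -0.001]
wrist_force: [-2.1, 1.8, -2.2]
finger_gap: 0.0108
grip_force: 60.9
```

Call:
servo_tool(
  increments=[
    [0,0.0012,0.0095,0,0,0],
    [0,0.0012,0.0095,0,0,0],
    [0,0.0012,0.0095,0,0,0],
    [0,0.0012,0.0095,0,0,0],
    [0,0,0,0,0,0],
    [0,0,0,0,0,0],
  ],
)

```text
clock: 37.23
eef_pos: [0.4535, -0.0574, 0.0759]
ee_rot: [-0.684, 0.73, 0.001, -0.001]
wrist_force: [-3.9, 1.3, -2.9]
finger_gap: 0.0111
grip_force: 60.8
```

Call:
servo_tool(
  increments=[
    [0,0,0.0015,0,0,0],
    [0,0,0.0015,0,0,0],
    [0,0,0,0,0,0],
    [0,0,0,0,0,0],
    [0,0,0,0,0,0],
  ],
)

```text
clock: 37.65
eef_pos: [0.4535, -0.0575, 0.0749]
ee_rot: [-0.684, 0.73, 0.0, -0.001]
wrist_force: [-14.4, 4.1, 21.8]
finger_gap: 0.0107
grip_force: 63.4
```

Call:
servo_tool(
  increments=[
    [0,0,0,0,0,0],
    [0,0,0,0,0,0],
    [0,0,0,0,0,0],
    [0,0,0,0,0,0],
    [0,0,-0.02,0,0,0],
    [0,0,-0.04,0,0,0],
    [0,0,-0.04,0,0,0],
    [0,0,-0.04,0,0,0],
    [0,0,-0.04,0,0,0],
    [0,0,-0.04,0,0,0],
  ],
  claw=105,
)

```text
clock: 38.48
eef_pos: [0.4545, -0.0572, 0.2955]
ee_rot: [-0.684, 0.73, -0.0, 0.0]
wrist_force: [1.9, 0.7, -0.8]
finger_gap: 0.05
grip_force: 0.0
```

Call:
servo_tool(
  increments=[
    [-0.0388,-0.0033,0,0,0,0],
    [-0.0388,-0.0033,0,0,0,0],
    [-0.0388,-0.0033,0,0,0,0],
    [-0.0388,-0.0033,0,0,0,0],
    [-0.0388,-0.0033,0,0,0,0],
    [-0.0388,-0.0033,0,0,0,0],
    [-0.0388,-0.0033,0,0,0,0],
    [-0.0388,-0.0033,0,0,0,0],
    [0,0,0,0,0,0],
    [0,0,0,0,0,0],
    [0,0,0,0,0,0],
  ],
)

```text
clock: 39.4
eef_pos: [0.5012, 0.251, 0.2927]
ee_rot: [-0.684, 0.729, 0.0, -0.0]
wrist_force: [-0.9, 0.6, 0.6]
finger_gap: 0.0504
grip_force: 0.0
```

```bash
cat > pans.py <<'E'
from bench import bot
from h import *
np.set_printoptions(precision=3,suppress=True)
def pans(c,amin=600):
    m=mask(c,"blue"); m=cv2.morphologyEx(m,cv2.MORPH_CLOSE,np.ones((5,5),np.uint8))
    for a,b,ce,mm in blobs(m,amin):
        h=hull(mm); H,W=m.shape
        h=h[(h[:,0]>1)&(h[:,0]<W-2)&(h[:,1]>1)&(h[:,1]<H-2)]
        if len(h)<10: continue
        P=onz(c,h,.036)[:,:2]
        o,e=circ(c,h)
        # handle: dark pixels at z=.047, 0.10..0.17 from centre
        best=[]
        for t in np.radians(np.arange(0,360,1)):
            r=np.linspace(.105,.165,13)
            px=np.round(proj(c,np.c_[o[0]+r*np.cos(t),o[1]+r*np.sin(t),0*r+.047])).astype(int)
            ok=(px[:,0]>=0)&(px[:,0]<W)&(px[:,1]>=0)&(px[:,1]<H)
            v=[c["color"][y,x].max() if k else 255 for (x,y),k in zip(px,ok)]
            best.append(np.mean(np.array(v)<70))
        best=np.array(best); th=np.flatnonzero(best>=max(best.max()-.1,.6))
        ang=np.degrees(np.angle(np.exp(1j*np.radians(th)).mean())) if len(th) else None
        print("pan",o,"err",round(e,4),"area",a,"handle deg",ang,"n",len(th),"best",best.max())
if __name__=="__main__":
    import sys
    for n in sys.argv[1:]:
        print(n); c=bot.camera(n); np.save("cam_last_"+n+".npy",c,allow_pickle=True); pans(c)
        if n=="scene":
            for col in ["red","yel","green"]:
                for a,b,ce,m in blobs(mask(c,col),40): print(col,a,ce,onz(c,ce,.04)[0])
E
python3 pans.py wrist side scene; python3 go.py .584 .34 .3 -93.7
```

```text
wrist
pan [0.578 0.234] err 0.0058 area 9842 handle deg None n 0 best 0.46153846153846156
pan [0.372 0.372] err 0.0085 area 6362 handle deg 105.14881944615567 n 63 best 1.0
side
pan [0.367 0.36 ] err 0.0047 area 634 handle deg -89.5 n 8 best 1.0
pan [ 0.444 -0.371] err 0.0024 area 2171 handle deg 5.500000000000001 n 8 best 1.0
scene
pan [-0.237 -0.967] err 0.1134 area 982 handle deg None n 0 best 0.5384615384615384
pan [ 0.456 -0.362] err 0.0051 area 916 handle deg 8.0 n 5 best 1.0
pan [0.379 0.365] err 0.0047 area 1155 handle deg -87.00000000000001 n 7 best 0.9230769230769231
pan [0.589 0.232] err 0.0057 area 1642 handle deg 85.0 n 5 best 1.0
red 57 [247.404 165.105] [ 0.326 -0.09   0.04 ]
red 96 [112.823 219.385] [ 0.698 -0.378  0.04 ]
red 520 [238.602 283.035] [0.835 0.029 0.04 ]
yel 74 [486.5     2.878] [-2.917  1.265  0.04 ]
yel 599 [54.987 23.972] [-1.28  -2.038  0.04 ]
yel 229 [420.616  54.747] [-1.133  0.573  0.04 ]
yel 428 [74.477 93.199] [-0.1   -1.054  0.04 ]
yel 86 [217.081 157.674] [ 0.304 -0.207  0.04 ]
yel 575 [214.819 279.435] [ 0.839 -0.028  0.04 ]
yel 601 [155.29 284.06] [ 0.885 -0.157  0.04 ]
green 705 [188.404 295.616] [ 0.898 -0.07   0.04 ]
t 39.55 pos [0.5013 0.25   0.2935] turn [-0.0003  0.0005 -0.0015] then shift [-0.0951 -0.0767 -0.0065] q [ 0.812   0.1226 -0.0957 -0.0001 -1.352  -0.878 ]
```

```bash
python3 - <<'E'
from h import *
np.set_printoptions(precision=3,suppress=True)
c=np.load("cam_w1.npy",allow_pickle=True).item(); s=1.5625
P=onz(c,np.array([(145,182),(152,277),(413,120),(412,10)])/s,.047); print(P)
for nm,a,b in (("C",0,1),("B",2,3)):
    d=P[b]-P[a]; print(nm,np.degrees(np.arctan2(d[1],d[0])))
d=np.load("cam_last_scene.npy",allow_pickle=True).item()
for a,b,ce,m in blobs(mask(d,"green"),40): print(a,b)
w=np.load("cam_last_wrist.npy",allow_pickle=True).item()
k=(w["color"].max(2)<60).astype(np.uint8)
for a,b,ce,m in blobs(k,200):
    ys,xs=np.nonzero(m); (cx,cy),(w1,h1),an=cv2.minAreaRect(np.c_[xs,ys].astype(np.float32)); print(a,b,onz(w,[(cx,cy)],.047)[0],[onz(w,[p],.047)[0][:2] for p in cv2.boxPoints(((cx,cy),(w1,h1),an))] if a<3000 else "")
E
```

```text
[[0.584 0.322 0.047]
 [0.589 0.4   0.047]
 [0.371 0.276 0.047]
 [0.371 0.2   0.047]]
C 86.08990072483016
B -89.6499993028939
705 [160 280  47  29]
1228 [ 0  0 65 23] [0.749 0.074 0.047] [array([0.781, 0.062]), array([0.712, 0.065]), array([0.717, 0.087]), array([0.787, 0.083])]
35476 [  0 246 512 138] [0.53  0.481 0.047]
```

Call:
servo_tool(
  increments=[
    [-0.0304,-0.0262,0,0,0,0],
    [-0.0304,-0.0262,0,0,0,0],
    [-0.0304,-0.0262,0,0,0,0],
    [0,0,0.04,0,0,0],
    [0,0,0.04,0,0,0],
    [0,0,0.04,0,0,0],
    [0,0,0.04,0,0,0],
    [0,0,0.04,0,0,0],
    [0,0,0.03,0,0,0],
    [0,0,0,0,0,0],
    [0,0,0,0,0,0],
  ],
)

```text
clock: 40.47
eef_pos: [0.5855, 0.3355, 0.0626]
ee_rot: [-0.683, 0.73, -0.0, -0.001]
wrist_force: [0.6, 0.9, 1.8]
finger_gap: 0.05
grip_force: 0.0
```

```bash
python3 go.py .586 .336 .006 -93.7; python3 - <<'E'
from bench import bot
from h import *
np.set_printoptions(precision=3,suppress=True)
w=bot.camera("wrist"); im=w["color"]
# handle between fingers: dark segment along a line across handle near tips
g=bot.get_state(); p=g["eef_pos"]
for yy in (p[1]-.03,p[1]-.012):
    xs=np.arange(p[0]-.05,p[0]+.05,.002); q=np.round(proj(w,np.c_[xs,0*xs+yy,0*xs+.047])).astype(int)
    print(yy,[(round(x,3),int(im[b,a].max())) for x,(a,b) in zip(xs,q) if 0<=a<512 and 0<=b<384])
E
```

```text
t 40.4667 pos [0.5855 0.3355 0.0626] turn [ 0.0016 -0.0022 -0.0013] then shift [-0.0005 -0.0005  0.0566] q [ 0.8087  0.4688 -0.1552  0.0002 -0.9495 -0.8747]
0.30679066826071266 [(np.float64(0.537), 212), (np.float64(0.539), 212), (np.float64(0.541), 213), (np.float64(0.543), 216), (np.float64(0.545), 213), (np.float64(0.547), 216), (np.float64(0.549), 215), (np.float64(0.551), 216), (np.float64(0.553), 216), (np.float64(0.555), 216), (np.float64(0.557), 216), (np.float64(0.559), 197), (np.float64(0.561), 156), (np.float64(0.563), 156), (np.float64(0.565), 215), (np.float64(0.567), 199), (np.float64(0.569), 118), (np.float64(0.571), 115), (np.float64(0.573), 116), (np.float64(0.575), 113), (np.float64(0.577), 109), (np.float64(0.579), 104), (np.float64(0.581), 129), (np.float64(0.583), 126), (np.float64(0.585), 129), (np.float64(0.587), 128), (np.float64(0.589), 125), (np.float64(0.591), 128), (np.float64(0.593), 128), (np.float64(0.595), 117), (np.float64(0.597), 136), (np.float64(0.599), 211), (np.float64(0.601), 215), (np.float64(0.603), 216), (np.float64(0.605), 217), (np.float64(
[... 1039 characters left out ...]
 95), (np.float64(0.585), 92), (np.float64(0.587), 93), (np.float64(0.589), 99), (np.float64(0.591), 96), (np.float64(0.593), 97), (np.float64(0.595), 91), (np.float64(0.597), 81), (np.float64(0.599), 218), (np.float64(0.601), 217), (np.float64(0.603), 216), (np.float64(0.605), 219), (np.float64(0.607), 218), (np.float64(0.609), 217), (np.float64(0.611), 217), (np.float64(0.613), 218), (np.float64(0.615), 219), (np.float64(0.617), 216), (np.float64(0.619), 216), (np.float64(0.621), 214), (np.float64(0.623), 217), (np.float64(0.625), 214), (np.float64(0.627), 216), (np.float64(0.629), 219), (np.float64(0.631), 220), (np.float64(0.633), 219), (np.float64(0.635), 216), (np.float64(0.637), 214)]
```

Call:
servo_tool(
  increments=[
    [0,-0.003,0.03,0.002,-0.002,0],
    [0,0,0.02,0,0,0],
    [0,0,0.008,0,0,0],
    [0,0,0,0,0,0],
    [0,0,0,0,0,0],
  ],
)

```text
clock: 40.93
eef_pos: [0.5899, 0.3377, 0.0074]
ee_rot: [-0.684, 0.73, -0.0, 0.003]
wrist_force: [0.2, 0.2, 0.7]
finger_gap: 0.0502
grip_force: 0.0
```

Call:
servo_tool(
  increments=[
    [0,0,0.003,0,0,0],
    [0,0,0.002,0,0,0],
    [0,0,0,0,0,0],
  ],
)

```text
clock: 41.18
eef_pos: [0.589, 0.3372, 0.001]
ee_rot: [-0.684, 0.73, 0.0, 0.002]
wrist_force: [-0.4, 0.4, 0.6]
finger_gap: 0.0502
grip_force: 0.0
```

Call:
servo_tool(
  increments=[
    [0,0,0,0,0,0],
    [0,0,0,0,0,0],
    [0,0,0,0,0,0],
    [0,0,0,0,0,0],
    [0,0,0,0,0,0],
    [0,0,0,0,0,0],
  ],
  claw=255,
)

```text
clock: 41.68
eef_pos: [0.5889, 0.3371, 0.0004]
ee_rot: [-0.684, 0.73, 0.0, 0.002]
wrist_force: [0.2, 0.3, 2.9]
finger_gap: 0.0185
grip_force: 60.1
```

Call:
servo_tool(
  increments=[
    [0,0,-0.01,0,0,0],
    [0,0,-0.02,0,0,0],
    [0,0,-0.02,0,0,0],
    [0,0,-0.02,0,0,0],
    [0,0,-0.03,0,0,0],
    [0,0,-0.03,0,0,0],
    [0,0,-0.02,0,0,0],
    [0,0,0,0,0,0],
    [0,0,0,0,0,0],
  ],
)

```text
clock: 42.43
eef_pos: [0.5885, 0.337, 0.1517]
ee_rot: [-0.684, 0.73, 0.0, 0.003]
wrist_force: [0.3, -0.5, -2.9]
finger_gap: 0.0184
grip_force: 59.5
```

```bash
cat > held.py <<'E'
# fit pose of held pan: rim circle (r=.082, .036 above foot) seen as blue hull in wrist + other cams
from bench import bot
from h import *
import sys
np.set_printoptions(precision=3,suppress=True)
def fit(cams,o0,zlo=.06,tilt0=(0,0)):
    obs=[]
    for c,near in cams:
        m=cv2.morphologyEx(mask(c,"blue"),cv2.MORPH_CLOSE,np.ones((5,5),np.uint8)); bl=blobs(m,300)
        pc=proj(c,[o0])[0]; b=min(bl,key=lambda b:np.linalg.norm(b[2]-pc)); h=hull(b[3]); H,W=m.shape
        h=h[(h[:,0]>1)&(h[:,0]<W-2)&(h[:,1]>1)&(h[:,1]<H-2)]; obs.append((c,h)); 
    t=np.linspace(0,2*np.pi,180)
    def res(q):
        Rt=R.from_rotvec([q[3],q[4],0]); X=Rt.apply(np.c_[.082*np.cos(t),.082*np.sin(t),0*t])+q[:3]; r=[]
        for c,h in obs:
            p=proj(c,X); r.append(np.linalg.norm(h[:,None]-p[None],axis=2).min(1))
        return np.concatenate(r)
    s=least_squares(res,[*o0,*tilt0],loss="soft_l1",f_scale=1.,x_scale=[.01,.01,.01,.1,.1],diff_step=1e-3)
    return s.x,np.mean(np.abs(s.fun))
if __name__=="__main__":
    o0=[float(a) for a in sys.argv[1:4]]
    cs={n:bot.camera(n) for n in sys.argv[4:]}
    for n,c in cs.items():
        np.save("cam_last_"+n+".npy",c,allow_pickle=True)
        print(n,fit([(c,0)],o0))
    if len(cs)>1: print("all",fit([(c,0) for c in cs.values()],o0))
E
python3 held.py .58 .235 .185 wrist scene side; python3 go.py .589 .337 .15 -93.7
```

```text
wrist (array([ 0.581,  0.23 ,  0.185, -0.045, -0.02 ]), np.float64(4.111328072752589))
scene (array([ 0.847,  0.258,  0.353, -0.055, -0.172]), np.float64(1.4110456357674643))
side (array([ 0.59 ,  0.252,  0.165,  0.078, -0.04 ]), np.float64(0.7289317036630268))
all (array([ 0.582,  0.231,  0.182, -0.012, -0.009]), np.float64(6.287161130969904))
t 42.5833 pos [0.5874 0.3359 0.1486] turn [ 0.0003  0.0007 -0.0008] then shift [-0.0012 -0.0015 -0.0014] q [ 0.8065  0.3963 -0.0572 -0.0007 -1.117  -0.8715]
```

Call:
servo_tool(
  increments=[
    [-0.014,0.0244,0,0,0,0],
    [-0.014,0.0244,0,0,0,0],
    [-0.014,0.0244,0,0,0,0],
    [-0.014,0.0244,0,0,0,0],
    [-0.014,0.0244,0,0,0,0],
    [-0.014,0.0244,0,0,0,0],
    [-0.014,0.0244,0,0,0,0],
    [-0.014,0.0244,0,0,0,0],
    [-0.014,0.0244,0,0,0,0],
    [0,0,0,0,0,0],
    [0,0,0,0,0,0],
  ],
)

```text
clock: 43.5
eef_pos: [0.3758, 0.4768, 0.1487]
ee_rot: [-0.685, 0.729, -0.0, 0.0]
wrist_force: [0.8, 0.2, -3.2]
finger_gap: 0.0185
grip_force: 59.5
```

```bash
python3 go.py .378 .477 .06 -93.7; python3 held.py .372 .371 .185 wrist; python3 pans.py side scene
```

```text
t 43.5 pos [0.3758 0.4768 0.1487] turn [-0.001   0.0001  0.0021] then shift [-0.0003 -0.0021  0.0887] q [ 1.2253  0.2872 -0.22    0.0011 -1.0632 -1.2883]
wrist (array([ 0.37 ,  0.368,  0.183, -0.026, -0.004]), np.float64(4.770349450622785))
side
pan [0.439 0.7  ] err 0.0274 area 645 handle deg -115.3206594902343 n 22 best 0.7692307692307693
pan [0.369 0.36 ] err 0.0047 area 628 handle deg -90.00000000000001 n 7 best 1.0
pan [ 0.444 -0.371] err 0.0025 area 2168 handle deg 5.0 n 9 best 1.0
scene
pan [-0.285 -0.996] err 0.1202 area 982 handle deg -108.22166419094592 n 9 best 0.7692307692307693
pan [0.124 0.401] err 0.0154 area 1166 handle deg 92.5 n 4 best 0.6923076923076923
pan [ 0.457 -0.364] err 0.0051 area 917 handle deg 9.5 n 6 best 1.0
pan [0.379 0.366] err 0.0056 area 1150 handle deg -87.5 n 4 best 0.9230769230769231
red 57 [247.404 165.105] [ 0.326 -0.09   0.04 ]
red 81 [112.778 219.321] [ 0.698 -0.378  0.04 ]
red 519 [238.576 283.046] [0.835 0.029 0.04 ]
yel 582 [54.864 24.124] [-1.276 -2.036  0.04 ]
yel 213 [420.695  54.653] [-1.135  0.574  0.04 ]
yel 428 [74.362 93.325] [-0.098 -1.054  0.04 ]
yel 88 [217.091 157.682] [ 0.304 -0.207  0.04 ]
yel 574 [214.862 279.383] [ 0.838 -0.028  0.04 ]
yel 600 [155.315 284.035] [ 0.885 -0.157  0.04 ]
green 711 [188.295 295.57 ] [ 0.898 -0.07   0.04 ]
```

Call:
servo_tool(
  increments=[
    [0,-0.002,0.02,0,0,0],
    [0,0,0.025,0,0,0],
    [0,0,0.025,0,0,0],
    [0,0,0.02,0,0,0],
    [0,0,0.015,0,0,0],
    [0,0,0.01,0,0,0],
    [0,0,0.008,0,0,0],
    [0,0,0,0,0,0],
  ],
)

```text
clock: 44.32
eef_pos: [0.3798, 0.4755, 0.0254]
ee_rot: [-0.683, 0.73, -0.0, 0.0]
wrist_force: [0.6, -0.5, -1.9]
finger_gap: 0.0189
grip_force: 59.5
```

Call:
servo_tool(
  increments=[
    [0,0,0.004,0,0,0],
    [0,0,0.004,0,0,0],
    [0,0,0.003,0,0,0],
    [0,0,0,0,0,0],
    [0,0,0,0,0,0],
  ],
)

```text
clock: 44.73
eef_pos: [0.3797, 0.4768, 0.0163]
ee_rot: [-0.684, 0.73, 0.0, 0.002]
wrist_force: [0.1, 0.5, -2.8]
finger_gap: 0.0185
grip_force: 59.5
```

Call:
servo_tool(
  increments=[
    [0,0,0.003,0,0,0],
    [0,0,0.003,0,0,0],
    [0,0,0.002,0,0,0],
    [0,0,0,0,0,0],
    [0,0,0,0,0,0],
  ],
)

```text
clock: 45.15
eef_pos: [0.3798, 0.4771, 0.0084]
ee_rot: [-0.684, 0.73, 0.0, 0.002]
wrist_force: [0.3, 0.8, 1.4]
finger_gap: 0.0186
grip_force: 60.1
```

Call:
servo_tool(
  increments=[
    [0,0,0,0,0,0],
    [0,0,0,0,0,0],
    [0,0,0,0,0,0],
    [0,0,0,0,0,0],
    [0,0,-0.02,0,0,0],
    [0,0,-0.03,0,0,0],
    [0,0,-0.04,0,0,0],
    [0,0,-0.04,0,0,0],
    [0,0,-0.04,0,0,0],
    [0,0,-0.04,0,0,0],
    [0,0,-0.04,0,0,0],
  ],
  claw=105,
)

```text
clock: 46.07
eef_pos: [0.379, 0.4757, 0.2602]
ee_rot: [-0.684, 0.73, 0.0, 0.002]
wrist_force: [-0.2, 1.5, -0.1]
finger_gap: 0.0501
grip_force: 0.0
```

Call:
servo_tool(
  increments=[
    [0.0379,-0.0079,0,0,0,0],
    [0.0379,-0.0079,0,0,0,0],
    [0.0379,-0.0079,0,0,0,0],
    [0.0379,-0.0079,0,0,0,0],
    [0.0379,-0.0079,0,0,0,0],
    [0.0379,-0.0079,0,0,0,0],
    [0.0379,-0.0079,0,0,0,0],
    [0.0379,-0.0079,0,0,0,0],
    [0.0379,-0.0079,0,0,0,0],
    [0.0379,-0.0079,0,0,0,0],
    [0.0379,-0.0079,0,0,0,0],
  ],
)

```text
clock: 46.98
eef_pos: [0.4384, 0.0527, 0.2576]
ee_rot: [-0.684, 0.73, 0.0, 0.002]
wrist_force: [0.2, 0.3, 0.6]
finger_gap: 0.0501
grip_force: 0.0
```

Call:
servo_tool(
  increments=[
    [0.0379,-0.0079,0,0,0,0],
    [0.0379,-0.0079,0,0,0,0],
    [0.0379,-0.0079,0,0,0,0],
    [0.0379,-0.0079,0,0,0,0],
    [0.0379,-0.0079,0,0,0,0],
    [0.0379,-0.0079,0,0,0,0],
    [0.0379,-0.0079,0,0,0,0],
    [0.0379,-0.0079,0,0,0,0],
    [0.0379,-0.0079,0,0,0,0],
    [0.0379,-0.0079,0,0,0,0],
    [0.0379,-0.0079,0,0,0,0],
  ],
)

```text
clock: 47.9
eef_pos: [0.4982, -0.3692, 0.2564]
ee_rot: [-0.684, 0.73, 0.0, 0.001]
wrist_force: [0.9, 0.5, 0.1]
finger_gap: 0.0502
grip_force: 0.0
```

Call:
servo_tool(
  increments=[
    [0,0,0,0,0,-0.115],
    [0,0,0,0,0,-0.115],
    [0,0,0,0,0,-0.115],
    [0,0,0,0,0,-0.115],
    [0,0,0,0,0,-0.115],
    [0,0,0,0,0,-0.115],
    [0,0,0,0,0,-0.115],
    [0,0,0,0,0,-0.115],
    [0,0,0,0,0,-0.115],
    [0,0,0,0,0,-0.115],
    [0,0,0,0,0,-0.115],
    [0,0,0,0,0,-0.115],
  ],
)

```text
clock: 48.9
eef_pos: [0.4982, -0.367, 0.2563]
ee_rot: [0.992, -0.125, 0.001, -0.001]
wrist_force: [-0.8, -0.2, -0.8]
finger_gap: 0.0502
grip_force: 0.0
```

Call:
servo_tool(
  increments=[
    [0,0,0,0,0,-0.115],
    [0,0,0,0,0,-0.115],
    [0,0,0,0,0,-0.115],
    [0,0,0,0,0,0],
    [0,0,0,0,0,0],
  ],
)

```text
clock: 49.32
eef_pos: [0.4983, -0.3671, 0.2564]
ee_rot: [0.999, 0.043, 0.001, -0.001]
wrist_force: [0.1, 0.1, 0.4]
finger_gap: 0.0502
grip_force: 0.0
```

```bash
python3 pans.py wrist side scene | grep -v -e yel -e red -e green; python3 go.py .552 -.36 .002 5; python3 - <<'E'
from h import *
np.set_printoptions(precision=3,suppress=True)
c=np.load("cam_last_wrist.npy",allow_pickle=True).item(); im=c["color"]
for x in (.53,.55,.57,.59,.61):
    ys=np.arange(-.42,-.30,.001); q=np.round(proj(c,np.c_[0*ys+x,ys,0*ys+.047])).astype(int)
    v=np.array([im[b,a].max() if 0<=a<512 and 0<=b<384 else 255 for a,b in q]); k=ys[v<75]
    print(x,(k.min(),k.max(),len(k)) if len(k) else None)
E
```

```text
wrist
pan [ 0.445 -0.37 ] err 0.0053 area 9542 handle deg 143.5 n 6 best 1.0
side
pan [0.374 0.374] err 0.0068 area 703 handle deg -83.08185337337589 n 13 best 1.0
pan [ 0.443 -0.371] err 0.0026 area 2162 handle deg 5.0 n 9 best 1.0
scene
pan [ 0.457 -0.363] err 0.0051 area 909 handle deg 8.0 n 7 best 1.0
pan [0.375 0.371] err 0.003 area 1230 handle deg 63.16858288410672 n 9 best 1.0
t 49.4667 pos [ 0.4984 -0.3671  0.2564] turn [-0.002  -0.0021 -0.001 ] then shift [ 0.054  -0.0024  0.2544] q [-0.3216  0.2383 -0.0336 -0.0027 -1.2978  1.9794]
0.53 None
0.55 (np.float64(-0.36499999999999994), np.float64(-0.3469999999999999), 19)
0.57 (np.float64(-0.36199999999999993), np.float64(-0.3439999999999999), 19)
0.59 (np.float64(-0.35899999999999993), np.float64(-0.3489999999999999), 6)
0.61 None
```

Call:
servo_tool(
  increments=[
    [0,0,0,0,0,-0.035],
    [0.0272,-0.0022,0.03,0,0,0],
    [0.0272,-0.0022,0.03,0,0,0],
    [0,0,0.04,0,0,0],
    [0,0,0.04,0,0,0],
    [0,0,0.04,0,0,0],
    [0,0,0.035,0,0,0],
    [0,0,0.02,0,0,0],
    [0,0,0.01,0,0,0],
    [0,0,0.005,0,0,0],
    [0,0,0,0,0,0],
    [0,0,0,0,0,0],
  ],
)

```text
clock: 50.47
eef_pos: [0.5534, -0.3559, 0.0081]
ee_rot: [0.998, 0.062, 0.002, -0.0]
wrist_force: [0.2, -0.9, 0.5]
finger_gap: 0.0501
grip_force: 0.0
```

```bash
python3 go.py .552 -.356 .0005 7
```

```text
t 50.4667 pos [ 0.5534 -0.3559  0.0081] turn [-0.0007 -0.0039  0.0018] then shift [-0.0014 -0.0001  0.0076] q [-0.2772  0.5017 -0.2476 -0.003  -0.8182  1.974 ]
```

Call:
servo_tool(
  increments=[
    [0,0,0.004,-0.001,-0.004,0],
    [0,0,0.0035,0,0,0],
    [0,0,0,0,0,0],
    [0,0,0,0,0,0],
  ],
)

```text
clock: 50.8
eef_pos: [0.5525, -0.3555, -0.0005]
ee_rot: [0.998, 0.062, -0.001, -0.0]
wrist_force: [-0.8, 0.1, -0.7]
finger_gap: 0.0502
grip_force: 0.0
```

Call:
servo_tool(
  increments=[
    [0,0,0,0,0,0],
    [0,0,0,0,0,0],
    [0,0,0,0,0,0],
    [0,0,0,0,0,0],
    [0,0,0,0,0,0],
    [0,0,0,0,0,0],
  ],
  claw=255,
)

```text
clock: 51.3
eef_pos: [0.5526, -0.3556, -0.0006]
ee_rot: [0.998, 0.062, -0.001, -0.0]
wrist_force: [-0.6, -0.1, 1.1]
finger_gap: 0.0187
grip_force: 60.1
```

Call:
servo_tool(
  increments=[
    [0,0,-0.01,0,0,0],
    [0,0,-0.02,0,0,0],
    [0,0,-0.03,0,0,0],
    [0,0,-0.03,0,0,0],
    [0,0,-0.04,0,0,0],
    [0,0,-0.04,0,0,0],
    [0,0,-0.04,0,0,0],
    [0,0,-0.03,0,0,0],
    [0,0,0,0,0,0],
  ],
)

```text
clock: 52.05
eef_pos: [0.5553, -0.3573, 0.2479]
ee_rot: [0.998, 0.062, 0.004, 0.003]
wrist_force: [0.4, -0.7, -1.1]
finger_gap: 0.0187
grip_force: 59.5
```

```bash
python3 go.py .48 .38 .24 7; python3 pans.py scene side | grep -v -e yel -e red -e green; python3 - <<'E'
from h import *
np.set_printoptions(precision=3,suppress=True)
from held import fit
for n in ("scene","side"):
    c=np.load(f"cam_last_{n}.npy",allow_pickle=True).item(); im=c["color"]; o=np.array([.373,.371])
    sc=[]
    for t in range(0,360,3):
        r=np.linspace(.105,.165,13); a=np.radians(t)
        for z in (.047,.055):
            q=np.round(proj(c,np.c_[o[0]+r*np.cos(a),o[1]+r*np.sin(a),0*r+z])).astype(int); sc.append((t,z,np.mean([im[y,x].max()<75 for x,y in q])))
    print(n,[s for s in sc if s[2]>.6])
E
```

```text
t 52.05 pos [ 0.5553 -0.3573  0.2479] turn [ 0.0057 -0.008   0.0026] then shift [ 0.0151 -0.741   0.0079] q [-0.2756  0.3051  0.0362  0.0023 -1.2924  1.9706]
scene
pan [-0.057 -0.639] err 0.0335 area 615 handle deg -124.49999999999999 n 14 best 1.0
pan [0.376 0.372] err 0.0029 area 1227 handle deg 63.16858288410672 n 9 best 1.0
side
pan [0.374 0.374] err 0.0068 area 703 handle deg -83.08185337337589 n 13 best 1.0
pan [ 0.614 -0.032] err 0.0413 area 2324 handle deg -38.66653499840579 n 3 best 0.7692307692307693
scene [(78, 0.055, np.float64(0.6923076923076923)), (81, 0.055, np.float64(1.0)), (84, 0.047, np.float64(1.0)), (87, 0.047, np.float64(1.0)), (273, 0.047, np.float64(1.0)), (276, 0.047, np.float64(1.0)), (279, 0.055, np.float64(0.9230769230769231)), (282, 0.055, np.float64(0.7692307692307693))]
side [(84, 0.047, np.float64(1.0)), (84, 0.055, np.float64(0.6923076923076923)), (87, 0.047, np.float64(1.0)), (87, 0.055, np.float64(0.9230769230769231)), (90, 0.055, np.float64(0.7692307692307693)), (252, 0.055, np.float64(0.6153846153846154)), (255, 0.055, np.float64(0.6153846153846154)), (258, 0.055, np.float64(0.6153846153846154)), (264, 0.047, np.float64(0.6923076923076923)), (264, 0.055, np.float64(0.8461538461538461)), (267, 0.047, np.float64(1.0)), (267, 0.055, np.float64(0.9230769230769231)), (270, 0.047, np.float64(1.0)), (270, 0.055, np.float64(0.9230769230769231)), (273, 0.047, np.float64(0.6153846153846154))]
```

Call:
servo_tool(
  increments=[
    [0.0007,-0.02,0,0,0,0],
    [0.0007,-0.035,0,0,0,0],
    [0.0007,-0.035,0,0,0,0],
    [0.0007,-0.035,0,0,0,0],
    [0.0007,-0.035,0,0,0,0],
    [0.0007,-0.035,0,0,0,0],
    [0.0007,-0.035,0,0,0,0],
    [0.0007,-0.035,0,0,0,0],
    [0.0007,-0.035,0,0,0,0],
    [0.0007,-0.035,0,0,0,0],
    [0.0007,-0.035,0,0,0,0],
    [0.0007,-0.035,0,0,0,0],
  ],
)

```text
clock: 53.15
eef_pos: [0.5093, 0.0486, 0.2377]
ee_rot: [0.998, 0.062, -0.002, -0.0]
wrist_force: [1.7, 0.2, -2.8]
finger_gap: 0.0186
grip_force: 59.5
```

Call:
servo_tool(
  increments=[
    [0.0007,-0.035,0,0,0,0],
    [0.0007,-0.035,0,0,0,0],
    [0.0007,-0.035,0,0,0,0],
    [0.0007,-0.035,0,0,0,0],
    [0.0007,-0.035,0,0,0,0],
    [0.0007,-0.035,0,0,0,0],
    [0.0007,-0.035,0,0,0,0],
    [0.0007,-0.035,0,0,0,0],
    [0.0007,-0.035,0,0,0,0],
    [0,-0.025,0,0,0,0],
    [0,0,0,0,0,0],
    [0,0,0,0,0,0],
  ],
)

```text
clock: 54.15
eef_pos: [0.4738, 0.3859, 0.2369]
ee_rot: [0.998, 0.063, -0.003, 0.001]
wrist_force: [1.1, -1.4, -2.7]
finger_gap: 0.0187
grip_force: 59.5
```

```bash
python3 go.py .4805 .3845 .05 7; python3 held.py .374 .371 .28 wrist; python3 pans.py scene side | grep pan
```

```text
t 54.15 pos [0.4738 0.3859 0.2369] turn [0.0024 0.0053 0.0038] then shift [0.0065 0.0022 0.1869] q [ 1.0011  0.2384 -0.0774 -0.0027 -1.2603  0.6966]
wrist (array([ 0.364,  0.368,  0.284,  0.017, -0.039]), np.float64(11.708920455317884))
pan [-0.237 -0.967] err 0.1123 area 980 handle deg None n 0 best 0.5384615384615384
pan [0.376 0.371] err 0.0031 area 1222 handle deg -62.38142877788476 n 11 best 1.0
pan [0.472 1.038] err 0.0515 area 649 handle deg -99.44868104002693 n 31 best 1.0
pan [0.374 0.372] err 0.0077 area 698 handle deg -85.52540176326588 n 14 best 1.0
```

Call:
servo_tool(
  increments=[
    [0.006,0.002,0.02,0.002,0.004,0.003],
    [0,0,0.03,0,0,0],
    [0,0,0.035,0,0,0],
    [0,0,0.035,0,0,0],
    [0,0,0.03,0,0,0],
    [0,0,0.025,0,0,0],
    [0,0,0.015,0,0,0],
    [0,0,0.01,0,0,0],
    [0,0,0,0,0,0],
    [0,0,0,0,0,0],
    [0,0,0,0,0,0],
  ],
)

```text
clock: 55.22
eef_pos: [0.4824, 0.3853, 0.0412]
ee_rot: [0.998, 0.06, 0.002, -0.002]
wrist_force: [0.6, -0.5, -1.5]
finger_gap: 0.0183
grip_force: 59.5
```

```bash
python3 go.py .4805 .3845 .018 7
```

```text
t 55.2167 pos [0.4824 0.3853 0.0412] turn [-0.0043 -0.0039 -0.0011] then shift [-0.002   0.0005  0.0232] q [ 0.9899  0.407  -0.3201  0.0003 -0.838   0.7018]
```

Call:
servo_tool(
  increments=[
    [-0.002,0,0.005,-0.004,-0.004,0],
    [0,0,0.004,0,0,0],
    [0,0,0.004,0,0,0],
    [0,0,0.004,0,0,0],
    [0,0,0.003,0,0,0],
    [0,0,0,0,0,0],
    [0,0,0,0,0,0],
  ],
)

```text
clock: 55.8
eef_pos: [0.4795, 0.3844, 0.0193]
ee_rot: [0.998, 0.061, -0.001, 0.001]
wrist_force: [-0.1, -0.3, -3.1]
finger_gap: 0.0185
grip_force: 59.6
```

Call:
servo_tool(
  increments=[
    [0,0,0.002,0,0,0],
    [0,0,0.002,0,0,0],
    [0,0,0.001,0,0,0],
    [0,0,0,0,0,0],
    [0,0,0,0,0,0],
  ],
)

```text
clock: 56.22
eef_pos: [0.4797, 0.3845, 0.0151]
ee_rot: [0.998, 0.061, -0.001, 0.001]
wrist_force: [0.5, -2.3, 2.4]
finger_gap: 0.0184
grip_force: 60.3
```

Call:
servo_tool(
  increments=[
    [0,0,0,0,0,0],
    [0,0,0,0,0,0],
    [0,0,0,0,0,0],
    [0,0,0,0,0,0],
    [0,0,-0.02,0,0,0],
    [0,0,-0.03,0,0,0],
    [0,0,-0.04,0,0,0],
    [0,0,-0.04,0,0,0],
    [0,0,-0.04,0,0,0],
    [0,0,-0.04,0,0,0],
    [0,0,-0.04,0,0,0],
    [0,0,0,0,0,0],
  ],
  claw=105,
)

```text
clock: 57.22
eef_pos: [0.483, 0.3872, 0.2744]
ee_rot: [0.998, 0.061, 0.004, -0.004]
wrist_force: [1.2, 0.7, 1.7]
finger_gap: 0.0499
grip_force: 0.0
```

```bash
python3 - <<'E'
from bench import bot
from h import *
from held import fit
np.set_printoptions(precision=3,suppress=True)
cs={n:bot.camera(n) for n in ("wrist","scene","side")}
for n,c in cs.items():
    np.save("cam_fin_"+n+".npy",c,allow_pickle=True)
    m=cv2.morphologyEx(mask(c,"blue"),cv2.MORPH_CLOSE,np.ones((5,5),np.uint8))
    pc=proj(c,[(.374,.371,.05)])[0]; b=min(blobs(m,200),key=lambda b:np.linalg.norm(b[2]-pc)); print(n,b[0],b[1],"circ@.052",circ(c,hull(b[3]),.052))
    im=c["color"]; H,W=m.shape
    for z in (.047,.055,.063):
        ok=[]
        for t in range(0,360,3):
            r=np.linspace(.105,.165,13); a=np.radians(t); q=np.round(proj(c,np.c_[.374+r*np.cos(a),.371+r*np.sin(a),0*r+z])).astype(int)
            if ((q<0)|(q>=[W,H])).any(): continue
            if np.mean([im[y,x].max()<75 for x,y in q])>.8: ok.append(t)
        print("  z",z,ok)
print("two-cam fit",fit([(cs["scene"],0),(cs["side"],0)],[.374,.371,.052]))
print("side",fit([(cs["side"],0)],[.374,.371,.052]))
c=cs["side"]
for a,b,ce,mm in blobs(mask(c,"red"),40): print("red side",b,onz(c,ce,.123)[0])
E
```

```text
wrist 10127 [209 184 124 119] circ@.052 (array([0.373, 0.369]), np.float64(0.0008459633504375573))
  z 0.047 [84, 90, 117, 120, 123, 126, 129, 132, 135, 234, 237, 240, 243, 246, 249, 252, 255, 258, 267, 270, 273]
  z 0.055 [87, 117, 120, 123, 126, 129, 132, 135, 234, 237, 240, 243, 246, 249, 252, 255, 258, 270, 273]
  z 0.063 [81, 87, 117, 120, 123, 126, 129, 132, 135, 138, 231, 234, 237, 240, 243, 246, 249, 252, 255, 270, 273, 276]
scene 1324 [363 177  53  34] circ@.052 (array([0.389, 0.367]), np.float64(0.004197338359607328))
  z 0.047 [9, 84, 87, 270, 273, 276]
  z 0.055 [6, 9, 81, 84, 276, 279, 282]
  z 0.063 [6, 75, 78, 282, 285]
side 772 [159 152  41  26] circ@.052 (array([0.367, 0.354]), np.float64(0.01061654956340295))
  z 0.047 [9, 12, 15, 18, 84, 87, 90, 264, 267, 270]
  z 0.055 [3, 6, 9, 12, 87, 90, 264, 267, 270]
  z 0.063 [0, 3, 252, 255, 258, 261, 267, 357]
two-cam fit (array([0.372, 0.369, 0.039, 0.111, 0.032]), np.float64(0.9738774125954693))
side (array([ 0.376,  0.389,  0.029,  0.174, -0.038]), np.float64(0.508615409888976))
red side [104  95  31  22] [0.216 0.932 0.123]
red side [89 99 16 21] [0.113 0.928 0.123]
red side [ 73 102  16  20] [0.041 0.931 0.123]
red side [319 173  16  10] [ 0.751 -0.088  0.123]
red side [228 179  18  27] [ 0.454 -0.057  0.123]
```

```bash
python3 - <<'E'
from bench import bot
print(bot.get_state()["clock"], bot.sign_off())
E
```

```text
the job is handed in; nothing more can be done
57.3667 None
```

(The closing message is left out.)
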